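# Stir the polishing stones and lay the separator

### The job

Mix the ceramic polishing stones in the tub with the stirrer, not with the fingers: begin at the pouring lip and stir at least two full turns clockwise (seen from above), back to the lip, and go on if needed until the two kinds no longer lie apart on either side of a line from the lip through the middle of the tub: on one side at least, both kinds are found. Then lift the stirrer out and stand it back in its stand, and lower the separator plate gently, handle up, into the middle of the tub so that it lies level on the stones. Keep all the stones in the tub and leave the tape roll and the wooden box where they are.

Things in the scene. Friction and masses are not known exactly. Their poses are not given: they have to be found in the camera images.
- tub: round grey open tub, fixed to the table. Origin: centre of its underside; z up. Inner radius 75, outer radius 80, floor 6 thick, rim 60 above the table. A pouring lip sticks out of the rim at its own +x side to 112 from the centre; two small foot tabs at its own +y and -y sides (sizes in mm)
- stand: fixed dark steel stand: round foot of radius 42 and 8 thick, with an upright tube in its middle, 70 high, clear inner radius 12.5, flared mouth. Origin: centre of its underside (sizes in mm)
- stirrer_grip (a point): stirrer, 150 long, standing upright in the stand's tube on the foot (its lower end 8 above the table): steel rod of 16 diameter with a square wooden handle (26 x 26, faces square to its own x and y) on its upper 58. This point: middle of the handle, 121 above the lower end; z runs up the rod (sizes in mm)
- stirrer_tip (a point): centre of the stirrer's lower end. Led round with its axis 34 to 38 from the tub's middle, the rod leaves a gap at the wall for stones to slip past and mix (sizes in mm)
- stirrer: the stirrer; origin at the centre of its lower end, z up the rod (sizes in mm)
- separator: separator plate: flat round aluminium plate, radius 68, 5 thick, with a black upright bar handle across its middle (50 long along its own x, 14 thick along its own y, top 43 above the plate's underside). Lies flat on the table. Origin: centre of its underside (sizes in mm)
- separator_grip (a point): on the separator's handle, 30 above the plate's underside (sizes in mm)
- tape_roll: bystander: grey tape roll lying flat, 109 across, 24 high; origin at the centre of its underside (sizes in mm)
- gauge_box: bystander: closed wooden box 73 x 110 x 28; origin at the centre of its underside (sizes in mm)
- ball0_center (a point): centre of a white ceramic ball, 28 diameter; the four balls lie together in one half of the tub at the start (its own +y half) (sizes in mm)
- roller0_center (a point): centre of a white ceramic roller (cylinder 28 diameter, 28 long, standing on end at the start); the four rollers lie together in the other half of the tub (its own -y half) (sizes in mm)
- ball1_center (a point): centre of a white ceramic ball, 28 diameter; the four balls lie together in one half of the tub at the start (its own +y half) (sizes in mm)
- roller1_center (a point): centre of a white ceramic roller (cylinder 28 diameter, 28 long, standing on end at the start); the four rollers lie together in the other half of the tub (its own -y half) (sizes in mm)
- ball2_center (a point): centre of a white ceramic ball, 28 diameter; the four balls lie together in one half of the tub at the start (its own +y half) (sizes in mm)
- roller2_center (a point): centre of a white ceramic roller (cylinder 28 diameter, 28 long, standing on end at the start); the four rollers lie together in the other half of the tub (its own -y half) (sizes in mm)
- ball3_center (a point): centre of a white ceramic ball, 28 diameter; the four balls lie together in one half of the tub at the start (its own +y half) (sizes in mm)
- roller3_center (a point): centre of a white ceramic roller (cylinder 28 diameter, 28 long, standing on end at the start); the four rollers lie together in the other half of the tub (its own -y half) (sizes in mm)
Not all that is in view belongs to the job. What is shaped like the part that bears roller1_center but purple is not meant.

How it is judged:
By the outcome, as a careful person would: the job done as asked, in the order asked, and still so for the second after the job is handed in, with the robot touching nothing.
It also fails if it takes over 70 s, if anything falls off the work surface, if the arm or the gripper's body presses on something with over 40 N, if the wrist force passes 120 N, or if a joint passes its speed limit or range.

### The arm

A 7-joint arm with a two-finger parallel gripper is mounted at the origin on a cart in front of the work surface, level with it; the furniture and walls round the work are solid. World frame = base frame: x ahead of the robot, y to its left, z up, the work surface at z = 0. Lengths are in m, angles in rad, forces in N, time in s.
With the tool pointing down it reaches from about 0.4 to 0.85 m from the base axis. Payload 6.9 kg.
Tool frame: the origin (TCP) lies at the very end of the fingers, on their centre line; the grasp point (between the pads) lies 19 mm behind it; z points along the fingers, y is the line along which they close (so a half turn about z gives the same grasp; the last joint's range is limited). The gripper opens to 85 mm and grips with 20 to 120 N. Pads are 22 mm wide; open, the fingers measure 114 mm over their backs; the gripper's body (76 mm by 85 mm) begins 54 mm behind the grasp point. The pads swing forward as they close: fully open they stand 13 mm farther back than shut.
Start: joints at [-1.141, 0.507, -0.238, 1.5, 0.126, 1.149, -0.155], TCP at [0.199, 0.592, 0.2] pointing down, gripper open.
Joint ranges: [-3.08, 3.08], [-0.24, 2.05], [-1.43, 1.35], [0, 2.5], [-1.52, 4.66], [0.17, 1.96], [-2.89, 2.89]. Speed limits (rad/s): [2.39, 2.39, 3.14, 3.14, 3.14, 3.14, 3.14].

### API

Orientations are given as a rotation vector (axis times angle).
In Python, from station import robot, snapshot, camera_params, order gives the robot as it stands. The module is installed in compiled form; this text tells all that it offers.
- The arm moves only by the tool drive_tool, never from a script. Its argument "moves" is a list of rows, each an object of numbers: "dx", "dy", "dz": the shift along the tool's x, y, z as a fraction of full scale; "wx", "wy", "wz": the turn, a rotation vector about the tool's x, y, z as a fraction of full scale; "claw": the closure, from 0 (fully open) to 1 (shut). A call has exactly 5 rows; each row is the pose to reach, as a shift and turn from the pose commanded when the call began, along the tool's axes at that moment; what a row does not reach only later rows make up. Full scale, the value 1, is 0.3 m for a shift and 30 degrees for a turn. A row lasts 1/8 s, in which the tool goes at most 62.5 mm and 10.7 degrees, less where a joint would pass 70% of its speed; a pose out of reach is approached as far as the arm can. A call with a number of a shift or a turn outside -1 to 1 is refused whole. A call with a gripper value outside its range is refused whole. The fingers move at their own pace and stop on an object; the grip force is fixed at half the most. Time passes only in rows, so rows that repeat a pose let the fingers close, or fill a call up. It gives the time, the measured TCP pose, the force, the opening and the grip force at its end, in the units of the state.
- robot.state(): the state, without advancing time (a new reading comes with each control period).
- snapshot(name): name is "scene" or "side" or "wrist"; returns the picture (480x640x3 uint8, red, green, blue); there is no depth.
- camera_params(name): a dict with "fx", "fy", "cx", "cy" (pixels), "distortion" ([k1, k2, p1, p2, k3] as OpenCV has them; the pictures are not rectified), "R" (3x3) and "t" (3): a world point X has camera coordinates R X + t. Camera axes: x right, y down, z forward; pixel columns grow to the right and rows downward; lengths in m; the calibration is good to about 2 mm. A picture is of the moment at which its call begins: read the wrist's pose just before it. camera_params takes no time and is no camera call; for the wrist camera it gives the pose at the moment of the call.
- order.finish_job(): hands the job in; it is judged then, once.
The state is a dict: "clock": time; "q": joint angles; "qvel": joint speeds; "effort": joint torques, N m; "position": TCP position; "orientation": TCP orientation; "ft_force": force on the tool from outside, world axes, zero at the start; "wrist_torque": the same for the moment, N m; "grip_width": opening from 0.0 (shut) to 1.0 (fully open); "gripper_force": force on a finger pad.
Only numpy, scipy, OpenCV 4.12 (cv2) and the standard library are available. Lean on these libraries where they do the work, as an engineer would, in place of code of your own. Each camera call takes 0.05 s, during which the arm holds its last target. There are 200 camera calls.

## Working session

There is one attempt and no reset: what is moved stays moved. The work goes in short steps, Python scripts to look and compute and a tool call to move; the robot and the scene stay as the last step left them, time stands still between calls to the robot, and variables do not carry over. Pictures are saved under pics/ and viewed, at most 10 in all, crops included, and the job is handed in when it is done.

Besides the shell and the picture viewer there is one more tool, called after "Request:" by a JSON object that holds its "method" and its "body", one argument or row to a line. drive_tool: Moves the arm, as the interface text tells. Shift numbers are shares of 0.3 m and turn numbers shares of 30 degrees, none past 1 either way. Its arguments: {"type":"object","properties":{"moves":{"type":"array"}},"required":["moves"]}

```bash
mkdir -p pics; python3 - <<'E'
from station import *
import cv2,numpy as np
for n in("scene","side"):
    im=snapshot(n); cv2.imwrite(f"pics/{n}0.png",im[:,:,::-1]); p=camera_params(n)
    print(n,[round(p[k],1) for k in("fx","fy","cx","cy")],p["distortion"],np.round(-np.array(p["R"]).T@p["t"],3))
s=robot.state();print(s)
E
```

```text
scene [608.8, 608.8, 310.8, 239.4] [-0.07302592  0.          0.          0.          0.        ] [-0.002  0.928  0.97 ]
side [466.3, 466.3, 323.4, 237.6] [-0.08888465  0.          0.          0.          0.        ] [0.139 0.011 0.854]
{'clock': 0.1, 'q': array([-1.14049917,  0.50825778, -0.23750623,  1.50102107,  0.12569323,
        1.14885677, -0.15481161]), 'qvel': array([ 2.04104426e-04,  5.72739678e-05, -2.25008665e-03, -3.13389542e-03,
        1.24388628e-04,  4.20724564e-04, -2.09850530e-04]), 'effort': array([-4.29809239e-03, -6.21834183e+01, -2.19372600e+00, -2.50205147e+01,
        1.28139331e-02,  7.86344230e-03, -3.67566611e-05]), 'position': array([0.19937404, 0.59184187, 0.19881732]), 'orientation': array([-5.07954469e-01, -3.10002675e+00,  2.42076242e-03]), 'ft_force': array([-0.43755711,  0.12200922, -0.68857715]), 'wrist_torque': array([-0.04215147, -0.01940416,  0.03550624]), 'gripper_force': 0.0, 'grip_width': 1.00228319668768}
```

View pics/scene0.png

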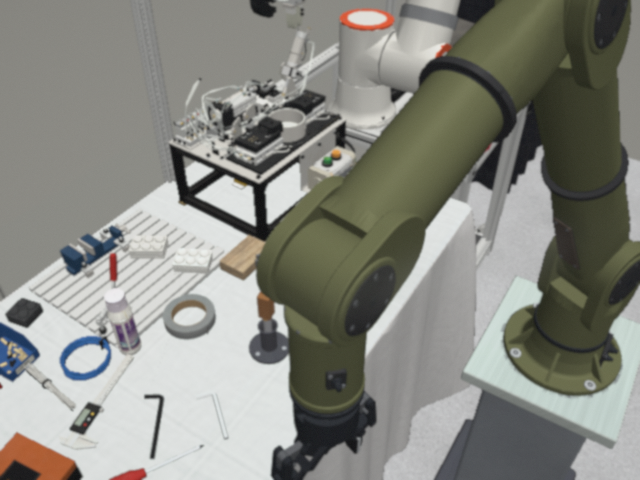

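View pics/side0.png

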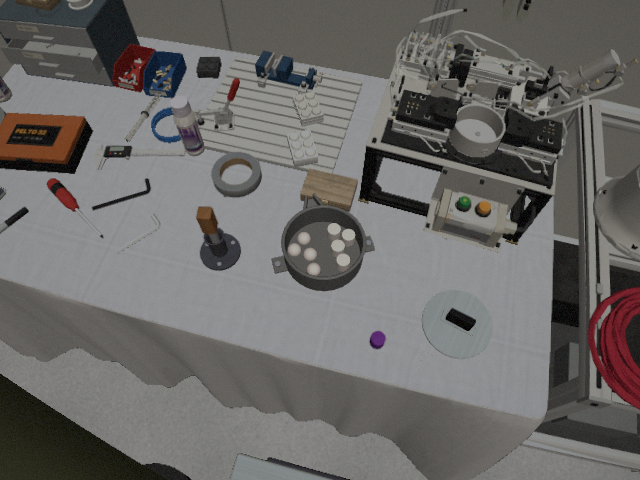

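The side view shows everything: stirrer in stand (~218,250), tub (~323,247) with tabs at (278,264) and (368,243), separator (457,323), tape roll (237,174), box (329,187) and the purple decoy (377,339). I'll zoom in on the work area.

```bash
cat > h.py <<'E'
from station import *
import cv2,numpy as np
from scipy.spatial.transform import Rotation as Ro
def cam(n):
    p=camera_params(n); K=np.array([[p["fx"],0,p["cx"]],[0,p["fy"],p["cy"]],[0,0,1.]])
    return K,np.array(p["distortion"]),np.array(p["R"]),np.array(p["t"])
def back(c,uv,z):
    K,D,R,t=c; n=cv2.undistortPoints(np.array(uv,float).reshape(-1,1,2),K,D)[:,0]
    d=np.c_[n,np.ones(len(n))]@R; o=-R.T@t
    return o+d*((z-o[2])/d[:,2])[:,None]
def proj(c,X):
    K,D,R,t=c; return cv2.projectPoints(np.array(X,float).reshape(-1,3),cv2.Rodrigues(R)[0],t,K,D)[0][:,0]
E
python3 - <<'E'
from h import *
im=cv2.imread("pics/side0.png")
cv2.imwrite("pics/c1.png",cv2.resize(im[160:370,190:500],None,fx=2.58,fy=2.58,interpolation=cv2.INTER_CUBIC))
c=cam("side")
print(back(c,[[323,247],[278,264],[368,243],[457,323],[220,251],[315,210],[237,174],[377,339]],0.0).round(3))
E
```

```text
[[ 0.566  0.116  0.   ]
 [ 0.505  0.194  0.   ]
 [ 0.598  0.028  0.   ]
 [ 0.472 -0.173  0.   ]
 [ 0.503  0.318  0.   ]
 [ 0.648  0.155  0.   ]
 [ 0.696  0.35   0.   ]
 [ 0.404 -0.03   0.   ]]
```

View pics/c1.png

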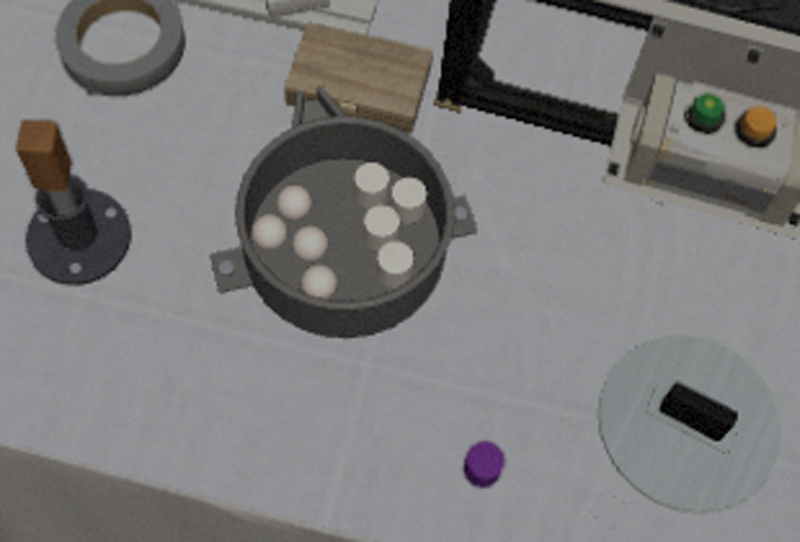

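```bash
cat >> h.py <<'E'
from scipy.optimize import differential_evolution as DE
A=np.linspace(0,2*np.pi,120)
def circ(r,z): return np.c_[r*np.cos(A),r*np.sin(A),z+0*A]
def seg(a,b,n=25): return np.array(a)+np.linspace(0,1,n)[:,None]*(np.array(b,float)-a)
def box(hx,hy,z0,z1):
    P=[(-hx,-hy),(hx,-hy),(hx,hy),(-hx,hy)]; o=[]
    for i in range(4):
        a,b=P[i],P[(i+1)%4]
        o+=[seg((*a,z1),(*b,z1))]+([seg((*a,z0),(*a,z1))] if z0<z1 else [])
    return np.vstack(o)
def place(M,x,y,w): return M@Ro.from_euler('z',w).as_matrix().T+[x,y,0]
def fit(g,c,M,b):
    f=lambda p:-cv2.remap(g,proj(c,place(M,*p)).astype(np.float32).reshape(-1,1,2),None,cv2.INTER_LINEAR).mean()
    r=DE(f,b,seed=1,popsize=20,tol=1e-6,maxiter=150); return r.x,-r.fun
def grad(im):
    l=cv2.GaussianBlur(im,(0,0),.8).astype(np.float32)
    return np.sqrt(sum(cv2.Sobel(l,cv2.CV_32F,*d)**2 for d in((1,0),(0,1))).sum(2))
E
python3 - <<'E'
from h import *
im=cv2.imread("pics/side0.png");g=np.minimum(grad(im),250);c=cam("side")
q=lambda u,v,z:back(c,[[190+u/2.58,160+v/2.58]],z)[0][:2]
def B(p,d=.015,w=(0,1e-6)): return [(p[0]-d,p[0]+d),(p[1]-d,p[1]+d),w]
S={}
S['tub']=(np.vstack([circ(.08,.06),circ(.075,.06)]),B(q(344,213,.06)))
S['foot']=(circ(.042,.008),B(q(78,234,.008)))
S['plate']=(circ(.068,.005),B(q(689,423,.005)))
S['sephandle']=(box(.025,.007,.043,.043),B(q(700,408,.043),.012,(-1.57,1.57)))
S['stirtop']=(box(.013,.013,.1,.158),B(q(37,130,.158),.012,(-.785,.785)))
out=cv2.resize(im[160:370,190:500],None,fx=2.58,fy=2.58)
for k,(M,b) in S.items():
    p,s=fit(g,c,M,b); print(k,p.round(4),round(s,1),'guess',np.mean(b[:2],1).round(4))
    for u in (proj(c,place(M,*p))-[190,160])*2.58: cv2.circle(out,tuple(int(v) for v in u),1,(0,255,0),-1)
L=q(318,97,.058); print('lip',L,'tabs',q(228,268,.0),q(461,215,.0))
for n,u,v,z in [('b',294,202,.034),('b',269,231,.034),('b',310,242,.034),('b',319,281,.034),('r',372,173,.034),('r',408,188,.034),('r',382,218,.034),('r',395,254,.034)]: print(n,q(u,v,z if n=='r' else .02))
cv2.imwrite("pics/ov.png",out)
E
```

```text
tub [0.5492 0.1118 0.    ] 150.9 guess [0.5451 0.1104]
foot [0.4994 0.3161 0.    ] 229.4 guess [0.5004 0.3154]
plate [ 0.469  -0.1712  0.    ] 70.9 guess [ 0.4681 -0.1727]
sephandle [ 0.4703 -0.1718  1.3166] 208.1 guess [ 0.4663 -0.1707]
stirtop [0.4997 0.3164 0.2673] 186.1 guess [0.5038 0.3166]
lip [0.6411     0.15636038] tabs [0.50566784 0.19365999] [0.59784612 0.02663078]
b [0.56510171 0.15594885]
b [0.53552468 0.16785757]
b [0.53439271 0.13452817]
b [0.50418493 0.1192083 ]
r [0.59832925 0.1012887 ]
r [0.59238412 0.07091902]
r [0.56162144 0.0843239 ]
r [0.534245   0.06756092]
```

View pics/ov.png

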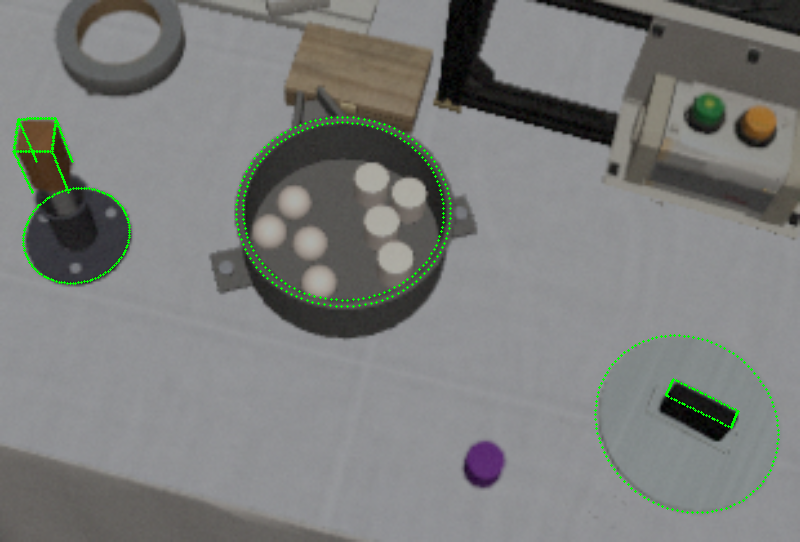

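```bash
cat >> h.py <<'E'
def T(phi): 
    y=np.array([np.cos(phi),np.sin(phi),0]);z=np.array([0,0,-1.]);return np.c_[np.cross(y,z),y,z]
def rel(pos,phi,P=None,R=None):
    s=robot.state()
    P=s['position'] if P is None else P; R=Ro.from_rotvec(s['orientation']).as_matrix() if R is None else R
    return (R.T@(np.array(pos)-P)/.3).round(4),(Ro.from_matrix(R.T@T(phi)).as_rotvec()/np.radians(30)).round(4)
E
python3 - <<'E'
from h import *
R=Ro.from_rotvec(robot.state()['orientation']).as_matrix();print(R.round(3))
for k in range(-2,2):
    f=.267+k*np.pi/2;print(f,rel([.4997,.3164,.2],f))
print(rel([.35,.454,.2],0))
print('sep',[rel([.47,-.1715,.2],-.254+k*np.pi) for k in(0,1)])
E
```

```text
[[-0.948  0.319 -0.   ]
 [ 0.319  0.948 -0.001]
 [-0.    -0.002 -1.   ]]
-2.874592653589793 (array([-1.2418, -0.5506, -0.0031]), array([-1.8000e-03, -3.2000e-03, -4.1303e+00]))
-1.3037963267948967 (array([-1.2418, -0.5506, -0.0031]), array([-1.1000e-03,  3.8000e-03,  4.8697e+00]))
0.267 (array([-1.2418, -0.5506, -0.0031]), array([-2.7000e-03,  1.5000e-03,  1.8697e+00]))
1.8377963267948965 (array([-1.2418, -0.5506, -0.0031]), array([-2.9000e-03, -8.0000e-04, -1.1303e+00]))
(array([-0.6225, -0.2752, -0.0035]), array([-2.5000e-03,  1.9000e-03,  2.3796e+00]))
sep [(array([-1.6670e+00, -2.1235e+00, -6.0000e-04]), array([-2.4000e-03,  2.3000e-03,  2.8647e+00])), (array([-1.6670e+00, -2.1235e+00, -6.0000e-04]), array([-2.3000e-03, -2.4000e-03, -3.1353e+00]))]
```

Request:
{"method": "drive_tool", "body": {
  "moves": [
    {"dx": -0.2,"dy": -0.09,"wz": 0.3,"claw": 0},
    {"dx": -0.4,"dy": -0.18,"wz": 0.6,"claw": 0},
    {"dx": -0.6,"dy": -0.27,"wz": 0.93,"claw": 0},
    {"dx": -0.62,"dy": -0.275,"wz": 0.93,"claw": 0},
    {"dx": -0.62,"dy": -0.275,"wz": 0.93,"claw": 0}
  ]
}}

```text
$.moves[0]: bad value
```

```bash
python3 - <<'E'
from h import *
print(robot.state()['position'],robot.state()['q'].round(2),rel([.4997,.3164,.2],.267))
E
```

```text
[0.19937404 0.59184187 0.19881732] [-1.14  0.51 -0.24  1.5   0.13  1.15 -0.15] (array([-1.2418, -0.5506, -0.0031]), array([-2.7000e-03,  1.5000e-03,  1.8697e+00]))
```

Rows probably need all seven values.

Request:
{"method": "drive_tool", "body": {
  "moves": [
    {"dx": -0.2,"dy": -0.09,"dz": 0.0,"wx": 0.0,"wy": 0.0,"wz": 0.3,"claw": 0.0},
    {"dx": -0.4,"dy": -0.18,"dz": 0.0,"wx": 0.0,"wy": 0.0,"wz": 0.6,"claw": 0.0},
    {"dx": -0.6,"dy": -0.27,"dz": 0.0,"wx": 0.0,"wy": 0.0,"wz": 0.93,"claw": 0.0},
    {"dx": -0.62,"dy": -0.275,"dz": 0.0,"wx": 0.0,"wy": 0.0,"wz": 0.93,"claw": 0.0},
    {"dx": -0.62,"dy": -0.275,"dz": 0.0,"wx": 0.0,"wy": 0.0,"wz": 0.93,"claw": 0.0}
  ]
}}

```text
clock: 0.72
position: [0.3501, 0.4541, 0.1994]
orientation: [-1.242, -2.885, 0.001]
ft_force: [-1.3, 0.3, 0.2]
grip_width: 0.995
gripper_force: 0.0
```

```bash
python3 - <<'E'
from h import *
print(robot.state()['position'],robot.state()['q'].round(2),rel([.4997,.3164,.2],.267))
E
```

```text
[0.35009997 0.45409354 0.19941674] [-0.9   0.42 -0.09  1.64  0.04  1.08 -0.24] (array([-0.6761,  0.0468, -0.0019]), array([-6.000e-04,  3.000e-04,  9.372e-01]))
```

Request:
{"method": "drive_tool", "body": {
  "moves": [
    {"dx": -0.2,"dy": 0.015,"dz": 0.0,"wx": 0.0,"wy": 0.0,"wz": 0.3,"claw": 0.0},
    {"dx": -0.4,"dy": 0.03,"dz": 0.0,"wx": 0.0,"wy": 0.0,"wz": 0.6,"claw": 0.0},
    {"dx": -0.6,"dy": 0.04,"dz": 0.0,"wx": 0.0,"wy": 0.0,"wz": 0.9,"claw": 0.0},
    {"dx": -0.676,"dy": 0.047,"dz": 0.0,"wx": 0.0,"wy": 0.0,"wz": 0.937,"claw": 0.0},
    {"dx": -0.676,"dy": 0.047,"dz": 0.0,"wx": 0.0,"wy": 0.0,"wz": 0.937,"claw": 0.0}
  ]
}}

```text
clock: 1.35
position: [0.4991, 0.318, 0.1991]
orientation: [-1.902, -2.499, 0.0]
ft_force: [-0.1, -0.2, 0.5]
grip_width: 1.004
gripper_force: 0.0
```

```bash
python3 - <<'E'
from h import *
print(robot.state()['position'],robot.state()['q'].round(2),rel([.4997,.3164,.112],.267))
im=snapshot("wrist")[:,:,::-1].copy();c=cam("wrist")
M=np.vstack([box(.013,.013,.158,.158)])
g=np.minimum(grad(im),250)
p,s=fit(g,c,M,[(.487,.512),(.304,.329),(-.785,.785)]);print('stirtop',p,s)
p2,s2=fit(g,c,circ(.042,.008),[(.487,.512),(.304,.329),(0,1e-6)]);print('foot',p2,s2)
for u in np.vstack([proj(c,place(M,*p)),proj(c,place(circ(.042,.008),*p2))]): cv2.circle(im,tuple(int(v) for v in u),1,(0,255,0),-1)
cv2.imwrite("pics/w1.png",im)
E
```

```text
[0.49911974 0.31801228 0.1991487 ] [-0.65  0.45  0.06  1.59 -0.03  1.1  -0.31] (array([-0.0058,  0.0006,  0.2905]), array([-0.0013, -0.0008,  0.0052]))
stirtop [0.49938503 0.3210615  0.19553172] 176.01087951660156
foot [4.99322653e-01 3.20353899e-01 4.12421784e-07] 208.6553497314453
```

View pics/w1.png

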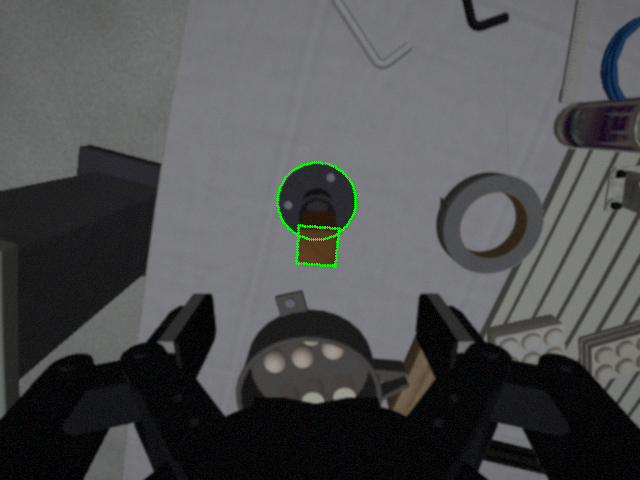

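The wrist view shows the stand foot at (316,202) and the handle top at (317,246), matched by the fits, though 4 mm off from the side view. I'll re-measure now the arm has settled.

```bash
python3 - <<'E'
from h import *
for i in range(2):
    c=cam("wrist");a=robot.state()['position']
    g=np.minimum(grad(snapshot("wrist")[:,:,::-1].copy()),250);print(a)
p,s=fit(g,c,box(.013,.013,.158,.158),[(.487,.512),(.304,.329),(-.4,.785)]);print('stirtop',p,s)
p,s=fit(g,c,circ(.042,.008),[(.487,.512),(.304,.329),(0,1e-6)]);print('foot',p,s)
a=A[20:100]
M=np.vstack([circ(.08,.06),circ(.075,.06)]);uv=proj(c,place(M,.549,.112,0));M=M[(uv[:,1]<395)]
p,s=fit(g,c,M,[(.535,.565),(.098,.126),(0,1e-6)]);print('tub',p,s,len(M))
print(rel([.4995,.3185,.112],.25))
E
```

```text
[0.49778921 0.31949582 0.19917027]
[0.49719393 0.32018063 0.19923833]
stirtop [0.50102199 0.31912513 0.1960137 ] 185.26309204101562
foot [5.01067974e-01 3.18199295e-01 3.79471405e-08] 208.80459594726562
tub [5.47805836e-01 1.11983781e-01 1.47196618e-07] 106.06674194335938 110
(array([-0.0081,  0.0065,  0.2911]), array([-0.0023, -0.0031,  0.0452]))
```

Request:
{"method": "drive_tool", "body": {
  "moves": [
    {"dx": 0.0,"dy": 0.0,"dz": 0.1,"wx": 0.0,"wy": 0.0,"wz": 0.05,"claw": 0.0},
    {"dx": 0.0,"dy": 0.0,"dz": 0.15,"wx": 0.0,"wy": 0.0,"wz": 0.05,"claw": 0.0},
    {"dx": 0.0,"dy": 0.0,"dz": 0.15,"wx": 0.0,"wy": 0.0,"wz": 0.05,"claw": 0.0},
    {"dx": 0.0,"dy": 0.0,"dz": 0.15,"wx": 0.0,"wy": 0.0,"wz": 0.05,"claw": 0.0},
    {"dx": 0.0,"dy": 0.0,"dz": 0.15,"wx": 0.0,"wy": 0.0,"wz": 0.05,"claw": 0.0}
  ]
}}

```text
clock: 2.12
position: [0.4996, 0.3177, 0.1555]
orientation: [1.936, 2.474, 0.002]
ft_force: [-0.0, -0.8, -0.0]
grip_width: 1.0
gripper_force: 0.0
```

```bash
python3 - <<'E'
from h import *
for i in range(3): print(robot.state()['position'],robot.state()['qvel'].round(3)); snapshot("side")
print(rel([.5,.3178,.112],.24))
E
```

```text
[0.49961973 0.31771977 0.15547914] [ 0.003  0.001 -0.     0.005  0.    -0.003 -0.001]
[0.49960268 0.31758483 0.15539331] [ 0.002  0.003 -0.     0.005 -0.    -0.002  0.001]
[0.49952063 0.31753163 0.15526497] [ 0.002  0.004  0.001  0.004 -0.003 -0.002  0.001]
(array([0.0007, 0.002 , 0.1437]), array([ 0.0015, -0.0006,  0.0042]))
```

Request:
{"method": "drive_tool", "body": {
  "moves": [
    {"dx": 0.001,"dy": 0.002,"dz": 0.08,"wx": 0.0,"wy": 0.0,"wz": 0.0,"claw": 0.0},
    {"dx": 0.001,"dy": 0.002,"dz": 0.144,"wx": 0.0,"wy": 0.0,"wz": 0.0,"claw": 0.0},
    {"dx": 0.001,"dy": 0.002,"dz": 0.144,"wx": 0.0,"wy": 0.0,"wz": 0.0,"claw": 0.0},
    {"dx": 0.001,"dy": 0.002,"dz": 0.144,"wx": 0.0,"wy": 0.0,"wz": 0.0,"claw": 0.5},
    {"dx": 0.001,"dy": 0.002,"dz": 0.144,"wx": 0.0,"wy": 0.0,"wz": 0.0,"claw": 0.8}
  ]
}}

```text
clock: 2.9
position: [0.5003, 0.3181, 0.1124]
orientation: [1.937, 2.473, 0.002]
ft_force: [0.2, -0.5, 0.2]
grip_width: 0.601
gripper_force: 0.0
```

Request:
{"method": "drive_tool", "body": {
  "moves": [
    {"dx": 0.0,"dy": 0.0,"dz": 0.0,"wx": 0.0,"wy": 0.0,"wz": 0.0,"claw": 1.0},
    {"dx": 0.0,"dy": 0.0,"dz": 0.0,"wx": 0.0,"wy": 0.0,"wz": 0.0,"claw": 1.0},
    {"dx": 0.0,"dy": 0.0,"dz": 0.0,"wx": 0.0,"wy": 0.0,"wz": 0.0,"claw": 1.0},
    {"dx": 0.0,"dy": 0.0,"dz": 0.0,"wx": 0.0,"wy": 0.0,"wz": 0.0,"claw": 1.0},
    {"dx": 0.0,"dy": 0.0,"dz": 0.0,"wx": 0.0,"wy": 0.0,"wz": 0.0,"claw": 1.0}
  ]
}}

```text
clock: 3.52
position: [0.5004, 0.3182, 0.1122]
orientation: [1.936, 2.473, 0.003]
ft_force: [0.2, 0.9, 6.7]
grip_width: 0.285
gripper_force: 59.7
```

```bash
python3 - <<'E'
from h import *
s=robot.state();print(s['position'],s['ft_force'],s['wrist_torque'],s['grip_width'],s['gripper_force'])
print(rel([.5,.3178,.24],.24))
E
```

```text
[0.50035182 0.31815881 0.11223547] [0.17049727 0.9128175  6.69698608] [ 0.03063722 -0.03989953 -0.01112861] 0.2851308637333355 59.72358584403992
(array([-0.0006, -0.0007, -0.4259]), array([ 0.0033, -0.0012,  0.0043]))
```

Request:
{"method": "drive_tool", "body": {
  "moves": [
    {"dx": 0.0,"dy": 0.0,"dz": -0.04,"wx": 0.0,"wy": 0.0,"wz": 0.0,"claw": 1.0},
    {"dx": 0.0,"dy": 0.0,"dz": -0.14,"wx": 0.0,"wy": 0.0,"wz": 0.0,"claw": 1.0},
    {"dx": 0.0,"dy": 0.0,"dz": -0.26,"wx": 0.0,"wy": 0.0,"wz": 0.0,"claw": 1.0},
    {"dx": 0.0,"dy": 0.0,"dz": -0.36,"wx": 0.0,"wy": 0.0,"wz": 0.0,"claw": 1.0},
    {"dx": 0.0,"dy": 0.0,"dz": -0.4,"wx": 0.0,"wy": 0.0,"wz": 0.0,"claw": 1.0}
  ]
}}

```text
clock: 4.15
position: [0.5001, 0.3179, 0.2332]
orientation: [1.936, 2.473, 0.003]
ft_force: [0.2, 0.0, -1.9]
grip_width: 0.291
gripper_force: 59.3
```

```bash
python3 - <<'E'
from h import *
s=robot.state();print(s['position'],s['ft_force'],s['wrist_torque'],s['grip_width'],s['gripper_force'])
C=np.array([.5487,.112]);L=.5
print(rel([*(C+.036*np.array([np.cos(L),np.sin(L)])),.2],.24))
E
```

```text
[0.500053   0.31794904 0.23323567] [ 0.19655058  0.00740021 -1.88061331] [ 0.01357054 -0.03043089  0.00654916] 0.2907216609779993 59.305890798568726
(array([-0.6748,  0.1086,  0.1105]), array([ 0.0037, -0.0014,  0.0042]))
```

Request:
{"method": "drive_tool", "body": {
  "moves": [
    {"dx": -0.08,"dy": 0.013,"dz": 0.0,"wx": 0.0,"wy": 0.0,"wz": 0.0,"claw": 1.0},
    {"dx": -0.25,"dy": 0.04,"dz": 0.0,"wx": 0.0,"wy": 0.0,"wz": 0.0,"claw": 1.0},
    {"dx": -0.44,"dy": 0.07,"dz": 0.0,"wx": 0.0,"wy": 0.0,"wz": 0.0,"claw": 1.0},
    {"dx": -0.6,"dy": 0.097,"dz": 0.0,"wx": 0.0,"wy": 0.0,"wz": 0.0,"claw": 1.0},
    {"dx": -0.675,"dy": 0.109,"dz": 0.0,"wx": 0.0,"wy": 0.0,"wz": 0.0,"claw": 1.0}
  ]
}}

```text
clock: 4.78
position: [0.5804, 0.1248, 0.2304]
orientation: [1.942, 2.469, -0.004]
ft_force: [-1.1, 0.0, -1.7]
grip_width: 0.288
gripper_force: 59.2
```

Request:
{"method": "drive_tool", "body": {
  "moves": [
    {"dx": 0.0,"dy": 0.0,"dz": 0.05,"wx": 0.0,"wy": 0.0,"wz": 0.0,"claw": 1.0},
    {"dx": 0.0,"dy": 0.0,"dz": 0.1,"wx": 0.0,"wy": 0.0,"wz": 0.0,"claw": 1.0},
    {"dx": 0.0,"dy": 0.0,"dz": 0.1,"wx": 0.0,"wy": 0.0,"wz": 0.0,"claw": 1.0},
    {"dx": 0.0,"dy": 0.0,"dz": 0.1,"wx": 0.0,"wy": 0.0,"wz": 0.0,"claw": 1.0},
    {"dx": 0.0,"dy": 0.0,"dz": 0.1,"wx": 0.0,"wy": 0.0,"wz": 0.0,"claw": 1.0}
  ]
}}

```text
clock: 5.4
position: [0.5802, 0.1297, 0.2019]
orientation: [1.935, 2.474, 0.001]
ft_force: [-1.1, -0.9, -1.3]
grip_width: 0.288
gripper_force: 59.2
```

```bash
python3 - <<'E'
from h import *
s=robot.state();print(s['position'],s['ft_force'],s['q'].round(2))
C=np.array([.5487,.112]);L=.5
print(rel([*(C+.036*np.array([np.cos(L),np.sin(L)])),.1152],.24))
a=snapshot("side")[160:330,220:440,::-1];c=cam("side")
w=snapshot("wrist")[:,:,::-1].copy();cw=cam("wrist");g=np.minimum(grad(w),250)
S=robot.state()['position']
for cc,im,o in((c,a,(220,160)),(cw,w,(0,0))):
    im=im.copy() 
    X=[[*S[:2],S[2]-.104]]
    print(proj(cc,X))
b=cv2.resize(w,(400,300)); a=cv2.resize(a,(400,300),interpolation=cv2.INTER_CUBIC)
cv2.imwrite("pics/s2.png",np.hstack([a,b]))
E
```

```text
[0.58021259 0.12966013 0.20187984] [-1.07854284 -0.88729656 -1.34849581] [-0.33  0.45  0.11  1.58 -0.05  1.1   0.04]
(array([-0.0014, -0.0003,  0.2889]), array([ 0.0017, -0.0002,  0.006 ]))
[[318.42350613 215.10549536]]
[[314.68346616 223.27413908]]
```

View pics/s2.png

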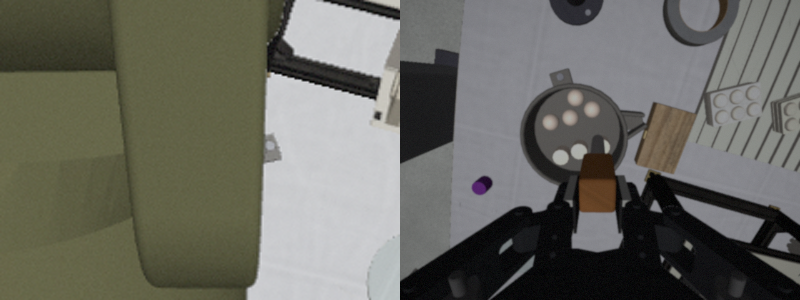

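The left half (side view) is blocked by the arm. The right half (wrist view) shows the stirrer held upright over the tub, tip near (315,229) in full-size pixels, and the tub well in view. I'll refine the tub pose from it.

```bash
python3 - <<'E'
from h import *
P=robot.state()['position'];cw=cam("wrist");w=snapshot("wrist")[:,:,::-1].copy();g=np.minimum(grad(w),250)
M=np.vstack([circ(.08,.06),circ(.075,.06)]);uv=proj(cw,place(M,.5487,.112,0));M=M[(uv[:,1]<240)]
p,s=fit(g,cw,M,[(.535,.565),(.098,.126),(0,1e-6)]);print('tub',p,s,len(M),P)
t=back(cw,[[256,122],[387,180],[387,200]],0.0);l=back(cw,[[387,190]],.058)[0]
print('tab ang',np.arctan2(*(t[0]-p)[[1,0]])-np.pi/2,'lip ang',np.arctan2(l[1]-p[1],l[0]-p[0]),np.hypot(*(l-p)[:2]))
print(proj(cw,[P-[0,0,.104]]))
E
```

```text
tub [5.47924392e-01 1.13991034e-01 2.31473736e-07] 136.77073669433594 136 [0.58024766 0.12931852 0.20186744]
tab ang 0.5242682377473362 lip ang 0.5146382399007737 0.10583432522805232
[[314.68346616 223.27413908]]
```

```bash
python3 - <<'E'
from h import *
C=np.array([.5485,.1127]);L=.51
R=Ro.from_rotvec(robot.state()['orientation']).as_matrix()
e=lambda a:np.array([np.cos(a),np.sin(a),0])
for k in range(4):
    print([list((R.T@(.037*(e(L-np.pi/2*k-np.pi/10*j)-e(L-np.pi/2*k)))/.3)[:2].round(3)) for j in range(1,6)])
print(rel([*(C+.037*e(L)[:2]),.1152],.24))
E
```

```text
[[np.float64(-0.038), np.float64(0.004)], [np.float64(-0.076), np.float64(-0.004)], [np.float64(-0.11), np.float64(-0.023)], [np.float64(-0.136), np.float64(-0.051)], [np.float64(-0.152), np.float64(-0.086)]]
[[np.float64(-0.004), np.float64(-0.038)], [np.float64(0.004), np.float64(-0.076)], [np.float64(0.023), np.float64(-0.11)], [np.float64(0.051), np.float64(-0.136)], [np.float64(0.086), np.float64(-0.152)]]
[[np.float64(0.038), np.float64(-0.004)], [np.float64(0.076), np.float64(0.004)], [np.float64(0.11), np.float64(0.023)], [np.float64(0.136), np.float64(0.051)], [np.float64(0.152), np.float64(0.086)]]
[[np.float64(0.004), np.float64(0.038)], [np.float64(-0.004), np.float64(0.076)], [np.float64(-0.023), np.float64(0.11)], [np.float64(-0.051), np.float64(0.136)], [np.float64(-0.086), np.float64(0.152)]]
(array([0.0046, 0.0029, 0.2886]), array([0.0014, 0.    , 0.0046]))
```

Request:
{"method": "drive_tool", "body": {
  "moves": [
    {"dx": 0.0,"dy": 0.002,"dz": 0.05,"wx": 0.0,"wy": 0.0,"wz": 0.0,"claw": 1.0},
    {"dx": 0.0,"dy": 0.002,"dz": 0.14,"wx": 0.0,"wy": 0.0,"wz": 0.0,"claw": 1.0},
    {"dx": 0.0,"dy": 0.002,"dz": 0.22,"wx": 0.0,"wy": 0.0,"wz": 0.0,"claw": 1.0},
    {"dx": 0.0,"dy": 0.002,"dz": 0.27,"wx": 0.0,"wy": 0.0,"wz": 0.0,"claw": 1.0},
    {"dx": 0.0,"dy": 0.002,"dz": 0.286,"wx": 0.0,"wy": 0.0,"wz": 0.0,"claw": 1.0}
  ]
}}

```text
clock: 6.18
position: [0.5801, 0.129, 0.1144]
orientation: [-1.936, -2.473, 0.002]
ft_force: [-0.0, -0.6, -1.9]
grip_width: 0.282
gripper_force: 59.2
```

Request:
{"method": "drive_tool", "body": {
  "moves": [
    {"dx": -0.035,"dy": 0.005,"dz": 0.0,"wx": 0.0,"wy": 0.0,"wz": 0.0,"claw": 1.0},
    {"dx": -0.074,"dy": -0.002,"dz": 0.0,"wx": 0.0,"wy": 0.0,"wz": 0.0,"claw": 1.0},
    {"dx": -0.107,"dy": -0.021,"dz": 0.0,"wx": 0.0,"wy": 0.0,"wz": 0.0,"claw": 1.0},
    {"dx": -0.132,"dy": -0.049,"dz": 0.0,"wx": 0.0,"wy": 0.0,"wz": 0.0,"claw": 1.0},
    {"dx": -0.148,"dy": -0.084,"dz": 0.0,"wx": 0.0,"wy": 0.0,"wz": 0.0,"claw": 1.0}
  ]
}}

```text
clock: 6.8
position: [0.5664, 0.0791, 0.1158]
orientation: [1.937, 2.472, 0.0]
ft_force: [-0.3, -1.1, -1.5]
grip_width: 0.284
gripper_force: 59.3
```

Request:
{"method": "drive_tool", "body": {
  "moves": [
    {"dx": -0.004,"dy": -0.038,"dz": 0.0,"wx": 0.0,"wy": 0.0,"wz": 0.0,"claw": 1.0},
    {"dx": 0.004,"dy": -0.076,"dz": 0.0,"wx": 0.0,"wy": 0.0,"wz": 0.0,"claw": 1.0},
    {"dx": 0.023,"dy": -0.11,"dz": 0.0,"wx": 0.0,"wy": 0.0,"wz": 0.0,"claw": 1.0},
    {"dx": 0.051,"dy": -0.136,"dz": 0.0,"wx": 0.0,"wy": 0.0,"wz": 0.0,"claw": 1.0},
    {"dx": 0.086,"dy": -0.152,"dz": 0.0,"wx": 0.0,"wy": 0.0,"wz": 0.0,"claw": 1.0}
  ]
}}

```text
clock: 7.42
position: [0.5157, 0.0949, 0.1156]
orientation: [-1.936, -2.474, -0.0]
ft_force: [1.0, -0.4, -2.2]
grip_width: 0.287
gripper_force: 59.3
```

```bash
python3 - <<'E'
from h import *
s=robot.state();print(s['position'],s['ft_force'],s['wrist_torque'])
d=s['position'][:2]-[.5485,.1127];print(np.hypot(*d),np.degrees(np.arctan2(d[1],d[0])-.51))
w=snapshot("wrist");cv2.imwrite("pics/w3.png",cv2.resize(w[:,:,::-1][60:360,140:460],(560,525)))
E
```

```text
[0.51570132 0.0949202  0.11564628] [ 0.98429957 -0.36770957 -2.18016381] [-0.2991685  -0.09824662 -0.02574108]
0.03730783765660184 -180.75921232166135
```

View pics/w3.png

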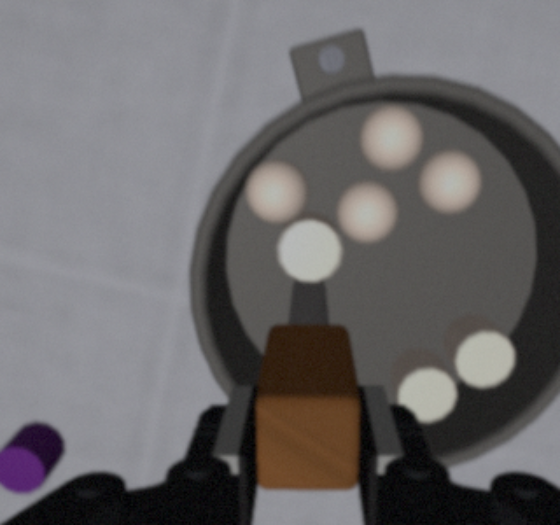

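The rod is half a turn round, upright and sweeping the stones: one roller (310,250) is pushed ahead among the balls, and the rest lie in the tub. I'll continue the stir.

Request:
{"method": "drive_tool", "body": {
  "moves": [
    {"dx": 0.038,"dy": -0.004,"dz": 0.0,"wx": 0.0,"wy": 0.0,"wz": 0.0,"claw": 1.0},
    {"dx": 0.076,"dy": 0.004,"dz": 0.0,"wx": 0.0,"wy": 0.0,"wz": 0.0,"claw": 1.0},
    {"dx": 0.11,"dy": 0.023,"dz": 0.0,"wx": 0.0,"wy": 0.0,"wz": 0.0,"claw": 1.0},
    {"dx": 0.136,"dy": 0.051,"dz": 0.0,"wx": 0.0,"wy": 0.0,"wz": 0.0,"claw": 1.0},
    {"dx": 0.152,"dy": 0.086,"dz": 0.0,"wx": 0.0,"wy": 0.0,"wz": 0.0,"claw": 1.0}
  ]
}}

```text
clock: 8.1
position: [0.5312, 0.1455, 0.1156]
orientation: [1.936, 2.474, 0.0]
ft_force: [-0.1, -1.1, -2.3]
grip_width: 0.29
gripper_force: 59.3
```

Request:
{"method": "drive_tool", "body": {
  "moves": [
    {"dx": 0.004,"dy": 0.038,"dz": 0.0,"wx": 0.0,"wy": 0.0,"wz": 0.0,"claw": 1.0},
    {"dx": -0.004,"dy": 0.076,"dz": 0.0,"wx": 0.0,"wy": 0.0,"wz": 0.0,"claw": 1.0},
    {"dx": -0.023,"dy": 0.11,"dz": 0.0,"wx": 0.0,"wy": 0.0,"wz": 0.0,"claw": 1.0},
    {"dx": -0.051,"dy": 0.136,"dz": 0.0,"wx": 0.0,"wy": 0.0,"wz": 0.0,"claw": 1.0},
    {"dx": -0.086,"dy": 0.152,"dz": 0.0,"wx": 0.0,"wy": 0.0,"wz": 0.0,"claw": 1.0}
  ]
}}

```text
clock: 8.72
position: [0.5816, 0.1295, 0.1155]
orientation: [1.937, 2.473, -0.0]
ft_force: [-0.1, -0.6, -1.2]
grip_width: 0.286
gripper_force: 59.3
```

Request:
{"method": "drive_tool", "body": {
  "moves": [
    {"dx": -0.038,"dy": 0.004,"dz": 0.0,"wx": 0.0,"wy": 0.0,"wz": 0.0,"claw": 1.0},
    {"dx": -0.076,"dy": -0.004,"dz": 0.0,"wx": 0.0,"wy": 0.0,"wz": 0.0,"claw": 1.0},
    {"dx": -0.11,"dy": -0.023,"dz": 0.0,"wx": 0.0,"wy": 0.0,"wz": 0.0,"claw": 1.0},
    {"dx": -0.136,"dy": -0.051,"dz": 0.0,"wx": 0.0,"wy": 0.0,"wz": 0.0,"claw": 1.0},
    {"dx": -0.152,"dy": -0.086,"dz": 0.0,"wx": 0.0,"wy": 0.0,"wz": 0.0,"claw": 1.0}
  ]
}}

```text
clock: 9.35
position: [0.5661, 0.0793, 0.1156]
orientation: [1.937, 2.473, -0.0]
ft_force: [-0.9, -0.6, -2.6]
grip_width: 0.288
gripper_force: 59.3
```

Request:
{"method": "drive_tool", "body": {
  "moves": [
    {"dx": -0.004,"dy": -0.038,"dz": 0.0,"wx": 0.0,"wy": 0.0,"wz": 0.0,"claw": 1.0},
    {"dx": 0.004,"dy": -0.076,"dz": 0.0,"wx": 0.0,"wy": 0.0,"wz": 0.0,"claw": 1.0},
    {"dx": 0.023,"dy": -0.11,"dz": 0.0,"wx": 0.0,"wy": 0.0,"wz": 0.0,"claw": 1.0},
    {"dx": 0.051,"dy": -0.136,"dz": 0.0,"wx": 0.0,"wy": 0.0,"wz": 0.0,"claw": 1.0},
    {"dx": 0.086,"dy": -0.152,"dz": 0.0,"wx": 0.0,"wy": 0.0,"wz": 0.0,"claw": 1.0}
  ]
}}

```text
clock: 9.98
position: [0.5157, 0.095, 0.1157]
orientation: [-1.936, -2.474, -0.0]
ft_force: [-0.1, -0.2, -0.8]
grip_width: 0.287
gripper_force: 59.3
```

Request:
{"method": "drive_tool", "body": {
  "moves": [
    {"dx": 0.038,"dy": -0.004,"dz": 0.0,"wx": 0.0,"wy": 0.0,"wz": 0.0,"claw": 1.0},
    {"dx": 0.076,"dy": 0.004,"dz": 0.0,"wx": 0.0,"wy": 0.0,"wz": 0.0,"claw": 1.0},
    {"dx": 0.11,"dy": 0.023,"dz": 0.0,"wx": 0.0,"wy": 0.0,"wz": 0.0,"claw": 1.0},
    {"dx": 0.136,"dy": 0.051,"dz": 0.0,"wx": 0.0,"wy": 0.0,"wz": 0.0,"claw": 1.0},
    {"dx": 0.152,"dy": 0.086,"dz": 0.0,"wx": 0.0,"wy": 0.0,"wz": 0.0,"claw": 1.0}
  ]
}}

```text
clock: 10.6
position: [0.5312, 0.1454, 0.1155]
orientation: [1.936, 2.474, 0.0]
ft_force: [0.0, -0.5, -1.6]
grip_width: 0.286
gripper_force: 59.3
```

Request:
{"method": "drive_tool", "body": {
  "moves": [
    {"dx": 0.004,"dy": 0.038,"dz": 0.0,"wx": 0.0,"wy": 0.0,"wz": 0.0,"claw": 1.0},
    {"dx": -0.004,"dy": 0.076,"dz": 0.0,"wx": 0.0,"wy": 0.0,"wz": 0.0,"claw": 1.0},
    {"dx": -0.023,"dy": 0.11,"dz": 0.0,"wx": 0.0,"wy": 0.0,"wz": 0.0,"claw": 1.0},
    {"dx": -0.051,"dy": 0.136,"dz": 0.0,"wx": 0.0,"wy": 0.0,"wz": 0.0,"claw": 1.0},
    {"dx": -0.086,"dy": 0.152,"dz": 0.0,"wx": 0.0,"wy": 0.0,"wz": 0.0,"claw": 1.0}
  ]
}}

```text
clock: 11.22
position: [0.5815, 0.1295, 0.1155]
orientation: [1.937, 2.473, -0.001]
ft_force: [0.8, 0.1, -2.4]
grip_width: 0.285
gripper_force: 59.3
```

```bash
python3 - <<'E'
from h import *
s=robot.state();print(s['position'],s['ft_force'],s['wrist_torque'])
d=s['position'][:2]-[.5485,.1127];print(np.hypot(*d),np.degrees(np.arctan2(d[1],d[0])-.51))
c=cam("wrist");w=snapshot("wrist")[:,:,::-1].copy()
e=np.array([np.cos(.51),np.sin(.51),0]);o=np.array([.5485,.1127,.02])
a,b=proj(c,[o-.07*e,o+.07*e]).astype(int);cv2.line(w,tuple(map(int,a)),tuple(map(int,b)),(0,255,0),1)
cv2.imwrite("pics/w4.png",cv2.resize(w[60:420,140:520],(570,540)))
E
```

```text
[0.58152297 0.12952567 0.11546463] [ 0.78771659  0.1393471  -2.3897085 ] [ 0.00347467  0.06835505 -0.05632866]
0.03706237342849861 -2.2213608435308045
```

View pics/w4.png

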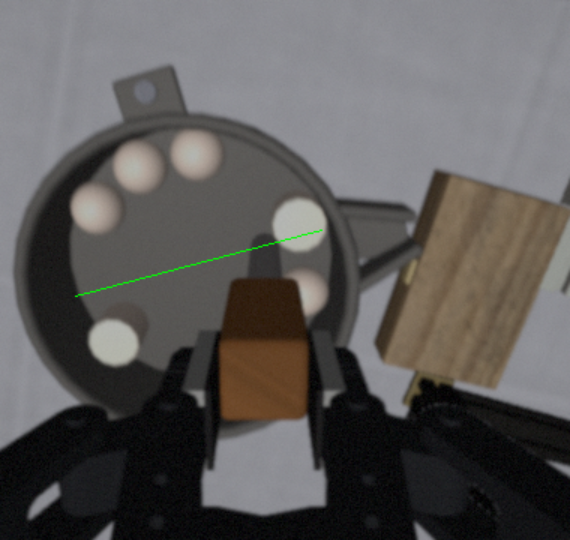

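Two turns are done, and the line shows a ball at (300,290) on the roller side. I'll go slightly past the lip to be sure of the full two turns, then lift out and check.

Request:
{"method": "drive_tool", "body": {
  "moves": [
    {"dx": -0.015,"dy": 0.002,"dz": 0.0,"wx": 0.0,"wy": 0.0,"wz": 0.0,"claw": 1.0},
    {"dx": -0.026,"dy": 0.002,"dz": 0.0,"wx": 0.0,"wy": 0.0,"wz": 0.0,"claw": 1.0},
    {"dx": -0.026,"dy": 0.002,"dz": 0.0,"wx": 0.0,"wy": 0.0,"wz": 0.0,"claw": 1.0},
    {"dx": -0.026,"dy": 0.002,"dz": -0.02,"wx": 0.0,"wy": 0.0,"wz": 0.0,"claw": 1.0},
    {"dx": -0.026,"dy": 0.002,"dz": -0.08,"wx": 0.0,"wy": 0.0,"wz": 0.0,"claw": 1.0}
  ]
}}

```text
clock: 11.9
position: [0.5826, 0.1233, 0.1394]
orientation: [-1.935, -2.473, 0.002]
ft_force: [0.9, -0.1, -1.8]
grip_width: 0.286
gripper_force: 59.3
```

Request:
{"method": "drive_tool", "body": {
  "moves": [
    {"dx": 0.0,"dy": 0.0,"dz": -0.08,"wx": 0.0,"wy": 0.0,"wz": 0.0,"claw": 1.0},
    {"dx": 0.0,"dy": 0.0,"dz": -0.18,"wx": 0.0,"wy": 0.0,"wz": 0.0,"claw": 1.0},
    {"dx": 0.0,"dy": 0.0,"dz": -0.27,"wx": 0.0,"wy": 0.0,"wz": 0.0,"claw": 1.0},
    {"dx": 0.0,"dy": 0.0,"dz": -0.32,"wx": 0.0,"wy": 0.0,"wz": 0.0,"claw": 1.0},
    {"dx": 0.0,"dy": 0.0,"dz": -0.32,"wx": 0.0,"wy": 0.0,"wz": 0.0,"claw": 1.0}
  ]
}}

```text
clock: 12.52
position: [0.5838, 0.1233, 0.2365]
orientation: [1.936, 2.473, 0.003]
ft_force: [0.8, 0.6, -2.7]
grip_width: 0.288
gripper_force: 59.4
```

```bash
python3 - <<'E'
from h import *
s=robot.state();print(s['position'],s['orientation'],rel([.5004,.3182,.2332],.24))
E
```

```text
[0.58378085 0.12332622 0.23651927] [1.9356861  2.47293111 0.00252563] (array([ 0.6973, -0.1138,  0.0109]), array([ 0.0038, -0.0001,  0.0048]))
```

Request:
{"method": "drive_tool", "body": {
  "moves": [
    {"dx": 0.08,"dy": -0.013,"dz": 0.0,"wx": 0.0,"wy": 0.0,"wz": 0.0,"claw": 1.0},
    {"dx": 0.26,"dy": -0.042,"dz": 0.0,"wx": 0.0,"wy": 0.0,"wz": 0.0,"claw": 1.0},
    {"dx": 0.46,"dy": -0.075,"dz": 0.0,"wx": 0.0,"wy": 0.0,"wz": 0.0,"claw": 1.0},
    {"dx": 0.63,"dy": -0.103,"dz": 0.0,"wx": 0.0,"wy": 0.0,"wz": 0.0,"claw": 1.0},
    {"dx": 0.697,"dy": -0.114,"dz": 0.0,"wx": 0.0,"wy": 0.0,"wz": 0.0,"claw": 1.0}
  ]
}}

```text
clock: 13.15
position: [0.4971, 0.3216, 0.234]
orientation: [-1.928, -2.477, 0.003]
ft_force: [0.2, -0.3, -1.6]
grip_width: 0.28
gripper_force: 59.3
```

Request:
{"method": "drive_tool", "body": {
  "moves": [
    {"dx": 0.0,"dy": 0.0,"dz": 0.02,"wx": 0.0,"wy": 0.0,"wz": 0.0,"claw": 1.0},
    {"dx": 0.0,"dy": 0.0,"dz": 0.04,"wx": 0.0,"wy": 0.0,"wz": 0.0,"claw": 1.0},
    {"dx": 0.0,"dy": 0.0,"dz": 0.04,"wx": 0.0,"wy": 0.0,"wz": 0.0,"claw": 1.0},
    {"dx": 0.0,"dy": 0.0,"dz": 0.04,"wx": 0.0,"wy": 0.0,"wz": 0.0,"claw": 1.0},
    {"dx": 0.0,"dy": 0.0,"dz": 0.04,"wx": 0.0,"wy": 0.0,"wz": 0.0,"claw": 1.0}
  ]
}}

```text
clock: 13.78
position: [0.5004, 0.3174, 0.2238]
orientation: [1.938, 2.473, 0.001]
ft_force: [-0.6, -0.6, -2.2]
grip_width: 0.285
gripper_force: 59.3
```

```bash
python3 - <<'E'
from h import *
s=robot.state();print(s['position'],s['q'].round(2),rel([.5004,.3182,.1122],.24))
c=cam("side");w=snapshot("side")[:,:,::-1].copy()
e=np.array([np.cos(.51),np.sin(.51),0]);o=np.array([.5487,.1125,.02])
a,b=(proj(c,[o-.07*e,o+.07*e])).astype(int);cv2.line(w,tuple(map(int,a)),tuple(map(int,b)),(0,255,0),1)
x=snapshot("wrist")[:,:,::-1]
cv2.imwrite("pics/s5.png",np.hstack([cv2.resize(w[180:310,200:400],(500,325),interpolation=cv2.INTER_CUBIC),cv2.resize(x[:360,150:480],(298,325))]))
E
```

```text
[0.50042227 0.31737405 0.2238239 ] [-0.65  0.43  0.07  1.55 -0.03  1.15 -0.34] (array([0.0027, 0.0004, 0.3721]), array([ 0.0008, -0.0002,  0.0025]))
```

View pics/s5.png

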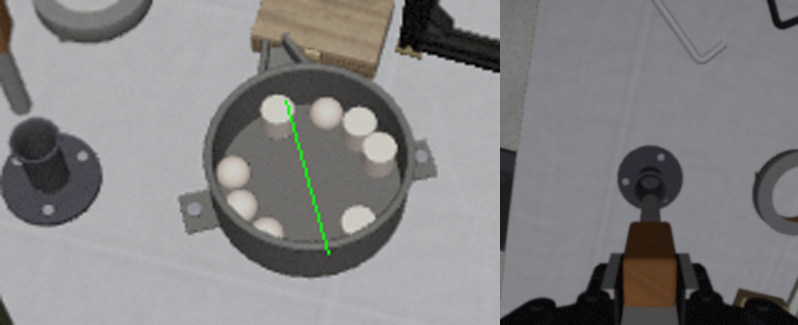

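All eight stones are in the tub: one ball (326,112) lies with three rollers right of the line, and a roller (278,115) lies on the ball side, so they are mixed. The stirrer hangs over the stand tube, so I'll lower it.

Request:
{"method": "drive_tool", "body": {
  "moves": [
    {"dx": 0.002,"dy": 0.0,"dz": 0.05,"wx": 0.0,"wy": 0.0,"wz": 0.0,"claw": 1.0},
    {"dx": 0.002,"dy": 0.0,"dz": 0.1,"wx": 0.0,"wy": 0.0,"wz": 0.0,"claw": 1.0},
    {"dx": 0.002,"dy": 0.0,"dz": 0.14,"wx": 0.0,"wy": 0.0,"wz": 0.0,"claw": 1.0},
    {"dx": 0.002,"dy": 0.0,"dz": 0.18,"wx": 0.0,"wy": 0.0,"wz": 0.0,"claw": 1.0},
    {"dx": 0.002,"dy": 0.0,"dz": 0.2,"wx": 0.0,"wy": 0.0,"wz": 0.0,"claw": 1.0}
  ]
}}

```text
clock: 14.5
position: [0.4996, 0.3182, 0.1625]
orientation: [-1.936, -2.473, 0.002]
ft_force: [-0.5, -0.6, -2.3]
grip_width: 0.283
gripper_force: 59.3
```

```bash
python3 - <<'E'
from h import *
s=robot.state();print(s['position'],s['ft_force'],s['wrist_torque'],rel([.5004,.3182,.1122],.24))
E
```

```text
[0.49955925 0.31823644 0.162466  ] [-0.49087688 -0.57961164 -2.32835732] [-0.00168947 -0.05107895  0.00677394] (array([-0.0007,  0.0029,  0.1676]), array([-0.0022,  0.001 ,  0.0044]))
```

Request:
{"method": "drive_tool", "body": {
  "moves": [
    {"dx": 0.0,"dy": 0.002,"dz": 0.06,"wx": 0.0,"wy": 0.0,"wz": 0.0,"claw": 1.0},
    {"dx": 0.0,"dy": 0.002,"dz": 0.12,"wx": 0.0,"wy": 0.0,"wz": 0.0,"claw": 1.0},
    {"dx": 0.0,"dy": 0.002,"dz": 0.155,"wx": 0.0,"wy": 0.0,"wz": 0.0,"claw": 1.0},
    {"dx": 0.0,"dy": 0.002,"dz": 0.165,"wx": 0.0,"wy": 0.0,"wz": 0.0,"claw": 1.0},
    {"dx": 0.0,"dy": 0.002,"dz": 0.165,"wx": 0.0,"wy": 0.0,"wz": 0.0,"claw": 1.0}
  ]
}}

```text
clock: 15.12
position: [0.5007, 0.3187, 0.1144]
orientation: [1.937, 2.473, 0.001]
ft_force: [0.7, 0.1, -1.6]
grip_width: 0.288
gripper_force: 59.3
```

Request:
{"method": "drive_tool", "body": {
  "moves": [
    {"dx": 0.0,"dy": 0.0,"dz": 0.0,"wx": 0.0,"wy": 0.0,"wz": 0.0,"claw": 0.6},
    {"dx": 0.0,"dy": 0.0,"dz": 0.0,"wx": 0.0,"wy": 0.0,"wz": 0.0,"claw": 0.3},
    {"dx": 0.0,"dy": 0.0,"dz": 0.0,"wx": 0.0,"wy": 0.0,"wz": 0.0,"claw": 0.0},
    {"dx": 0.0,"dy": 0.0,"dz": 0.0,"wx": 0.0,"wy": 0.0,"wz": 0.0,"claw": 0.0},
    {"dx": 0.0,"dy": 0.0,"dz": 0.0,"wx": 0.0,"wy": 0.0,"wz": 0.0,"claw": 0.0}
  ]
}}

```text
clock: 15.75
position: [0.5005, 0.3186, 0.1141]
orientation: [1.937, 2.474, 0.0]
ft_force: [-0.0, 0.7, -0.1]
grip_width: 1.001
gripper_force: 0.0
```

Request:
{"method": "drive_tool", "body": {
  "moves": [
    {"dx": 0.0,"dy": 0.0,"dz": -0.05,"wx": 0.0,"wy": 0.0,"wz": 0.0,"claw": 0.0},
    {"dx": 0.0,"dy": 0.0,"dz": -0.15,"wx": 0.0,"wy": 0.0,"wz": 0.0,"claw": 0.0},
    {"dx": 0.0,"dy": 0.0,"dz": -0.27,"wx": 0.0,"wy": 0.0,"wz": 0.0,"claw": 0.0},
    {"dx": 0.0,"dy": 0.0,"dz": -0.37,"wx": 0.0,"wy": 0.0,"wz": 0.0,"claw": 0.0},
    {"dx": 0.0,"dy": 0.0,"dz": -0.4,"wx": 0.0,"wy": 0.0,"wz": 0.0,"claw": 0.0}
  ]
}}

```text
clock: 16.38
position: [0.5014, 0.3191, 0.237]
orientation: [1.936, 2.472, 0.006]
ft_force: [0.8, 0.5, -0.5]
grip_width: 0.998
gripper_force: 0.0
```

```bash
python3 - <<'E'
from h import *
s=robot.state();print(s['position'],s['ft_force'],s['q'].round(2))
c=cam("wrist");w=snapshot("wrist")[:,:,::-1].copy()
p=fit(np.minimum(grad(w),250),c,box(.013,.013,.158,.158),[(.487,.512),(.304,.33),(-.4,.785)]);print('stirtop',p)
X=[.535,.1,.23];r,_=rel(X,-.254);print(r,rel(X,-.254)[1]); print(rel([.47,-.1715,.15],-.254))
E
```

```text
[0.50137024 0.31906212 0.2369712 ] [ 0.77531608  0.45192838 -0.50198263] [-0.65  0.43  0.07  1.53 -0.03  1.18 -0.34]
stirtop (array([0.50124039, 0.31919141, 0.23514688]), np.float64(171.46127319335938))
[-0.7357 -0.0659  0.0214] [ 0.0061 -0.0043  0.9475]
(array([-1.5628, -0.4942,  0.2854]), array([ 0.0061, -0.0043,  0.9475]))
```

Request:
{"method": "drive_tool", "body": {
  "moves": [
    {"dx": -0.15,"dy": -0.05,"dz": 0.0,"wx": 0.0,"wy": 0.0,"wz": 0.1,"claw": 0.0},
    {"dx": -0.33,"dy": -0.1,"dz": 0.0,"wx": 0.0,"wy": 0.0,"wz": 0.2,"claw": 0.0},
    {"dx": -0.52,"dy": -0.16,"dz": 0.0,"wx": 0.0,"wy": 0.0,"wz": 0.3,"claw": 0.0},
    {"dx": -0.71,"dy": -0.22,"dz": 0.0,"wx": 0.0,"wy": 0.0,"wz": 0.4,"claw": 0.0},
    {"dx": -0.82,"dy": -0.26,"dz": 0.0,"wx": 0.005,"wy": -0.004,"wz": 0.5,"claw": 0.0}
  ]
}}

```text
clock: 17.05
position: [0.4826, 0.0575, 0.2334]
orientation: [-2.249, -2.194, 0.008]
ft_force: [-0.6, 0.5, 0.5]
grip_width: 0.997
gripper_force: 0.0
```

Request:
{"method": "drive_tool", "body": {
  "moves": [
    {"dx": 0.0,"dy": 0.0,"dz": 0.0,"wx": 0.0,"wy": 0.0,"wz": 0.0,"claw": 0.0},
    {"dx": -0.18,"dy": 0.0,"dz": 0.03,"wx": 0.0,"wy": 0.0,"wz": 0.1,"claw": 0.0},
    {"dx": -0.36,"dy": 0.0,"dz": 0.06,"wx": 0.0,"wy": 0.0,"wz": 0.2,"claw": 0.0},
    {"dx": -0.54,"dy": 0.0,"dz": 0.09,"wx": 0.0,"wy": 0.0,"wz": 0.3,"claw": 0.0},
    {"dx": -0.54,"dy": 0.0,"dz": 0.09,"wx": 0.0,"wy": 0.0,"wz": 0.45,"claw": 0.0}
  ]
}}

```text
clock: 17.68
position: [0.4795, -0.1047, 0.2063]
orientation: [2.493, 1.911, -0.009]
ft_force: [-0.8, 0.6, -1.0]
grip_width: 1.003
gripper_force: 0.0
```

```bash
python3 - <<'E'
from h import *
s=robot.state();print(s['position'],s['ft_force'],s['q'].round(2))
print(rel([.47,-.1715,.15],-.254))
for i in range(4): snapshot("side")
c=cam("wrist");w=snapshot("wrist")[:,:,::-1].copy();g=np.minimum(grad(w),250)
print(robot.state()['position'])
print(fit(g,c,circ(.068,.005),[(.455,.485),(-.187,-.157),(0,1e-6)]))
print(fit(g,c,box(.025,.007,.043,.043),[(.455,.485),(-.187,-.157),(1,1.6)]))
print(rel([.47,-.1715,.15],-.254))
E
```

```text
[ 0.47950153 -0.10467311  0.2063293 ] [-0.8214242   0.59226579 -0.95922689] [-0.08  0.3   0.32  1.83 -0.11  1.02  0.02]
(array([-0.2224,  0.0279,  0.1888]), array([-0.0064,  0.0094, -0.0169]))
[ 0.4807426  -0.09943624  0.20712732]
(array([ 4.70850396e-01, -1.70457081e-01,  6.20026875e-07]), np.float64(55.45866012573242))
(array([ 0.47064494, -0.16901947,  1.31757408]), np.float64(217.68475341796875))
(array([-0.2411,  0.0254,  0.191 ]), array([-0.0046,  0.0048,  0.006 ]))
```

Request:
{"method": "drive_tool", "body": {
  "moves": [
    {"dx": -0.12,"dy": 0.012,"dz": 0.1,"wx": 0.0,"wy": 0.0,"wz": 0.0,"claw": 0.0},
    {"dx": -0.237,"dy": 0.023,"dz": 0.25,"wx": -0.005,"wy": 0.005,"wz": 0.006,"claw": 0.3},
    {"dx": -0.237,"dy": 0.025,"dz": 0.38,"wx": -0.005,"wy": 0.005,"wz": 0.006,"claw": 0.4},
    {"dx": -0.237,"dy": 0.025,"dz": 0.42,"wx": -0.005,"wy": 0.005,"wz": 0.006,"claw": 0.4},
    {"dx": -0.237,"dy": 0.025,"dz": 0.42,"wx": -0.005,"wy": 0.005,"wz": 0.006,"claw": 0.4}
  ]
}}

```text
clock: 18.55
position: [0.4698, -0.1709, 0.0816]
orientation: [-2.487, -1.92, -0.0]
ft_force: [-0.1, 0.2, 0.4]
grip_width: 0.6
gripper_force: 0.0
```

```bash
python3 - <<'E'
from h import *
for i in range(3): snapshot("side")
print(robot.state()['position'],robot.state()['grip_width'],rel([.4705,-.171,.0135],-.254))
E
```

```text
[ 0.47077244 -0.17170093  0.08306163] 0.6010656065047065 (array([ 0.0021, -0.0023,  0.2319]), array([ 0.0066,  0.0002, -0.0053]))
```

Request:
{"method": "drive_tool", "body": {
  "moves": [
    {"dx": 0.001,"dy": -0.001,"dz": 0.1,"wx": 0.004,"wy": 0.0,"wz": 0.0,"claw": 0.4},
    {"dx": 0.001,"dy": -0.001,"dz": 0.19,"wx": 0.004,"wy": 0.0,"wz": 0.0,"claw": 0.4},
    {"dx": 0.001,"dy": -0.001,"dz": 0.225,"wx": 0.004,"wy": 0.0,"wz": 0.0,"claw": 0.4},
    {"dx": 0.001,"dy": -0.001,"dz": 0.228,"wx": 0.004,"wy": 0.0,"wz": 0.0,"claw": 0.4},
    {"dx": 0.001,"dy": -0.001,"dz": 0.228,"wx": 0.004,"wy": 0.0,"wz": 0.0,"claw": 0.7}
  ]
}}

```text
clock: 19.32
position: [0.4701, -0.1719, 0.0142]
orientation: [2.489, 1.917, -0.0]
ft_force: [-0.5, 0.1, -0.6]
grip_width: 0.4
gripper_force: 0.0
```

Request:
{"method": "drive_tool", "body": {
  "moves": [
    {"dx": 0.0,"dy": 0.0,"dz": 0.0,"wx": 0.0,"wy": 0.0,"wz": 0.0,"claw": 0.8},
    {"dx": 0.0,"dy": 0.0,"dz": 0.0,"wx": 0.0,"wy": 0.0,"wz": 0.0,"claw": 0.9},
    {"dx": 0.0,"dy": 0.0,"dz": 0.0,"wx": 0.0,"wy": 0.0,"wz": 0.0,"claw": 1.0},
    {"dx": 0.0,"dy": 0.0,"dz": 0.0,"wx": 0.0,"wy": 0.0,"wz": 0.0,"claw": 1.0},
    {"dx": 0.0,"dy": 0.0,"dz": 0.0,"wx": 0.0,"wy": 0.0,"wz": 0.0,"claw": 1.0}
  ]
}}

```text
clock: 19.95
position: [0.4694, -0.1717, 0.0133]
orientation: [-2.488, -1.916, 0.002]
ft_force: [-1.2, -0.4, 0.5]
grip_width: -0.002
gripper_force: 0.0
```

```bash
python3 - <<'E'
from h import *
snapshot("side");s=robot.state();print(s['position'],s['orientation'],s['ft_force'],s['wrist_torque'],s['gripper_force'],rel([.5,.0,.15],-.254))
E
```

```text
[ 0.46935418 -0.17169384  0.01325092] [-2.48848454e+00 -1.91632912e+00  1.55298612e-03] [0.4107726  0.24564586 0.45529864] [-0.02331445 -0.01828454 -0.023709  ] 0.0 (array([ 0.5793, -0.048 , -0.456 ]), array([-0.0023,  0.0006, -0.0083]))
```

The fingers closed fully, so the handle was missed. I'll find where the plate is now, numerically.

```bash
python3 - <<'E'
from h import *
c=cam("wrist");w=snapshot("wrist")[:,:,::-1].copy();g=np.minimum(grad(w),250);cv2.imwrite("pics/w7.png",w)
print(proj(c,[[.47,-.171,.005],[.47,-.171,.043]]))
M=circ(.068,.005);uv=proj(c,place(M,.47,-.171,0));print(uv[::15].round())
b=[(.42,.52),(-.23,-.12),(0,1e-6)]
print(fit(g,c,M[(uv[:,1]<300)&(uv[:,1]>=0)],b))
cs=cam("side");s=snapshot("side")[:,:,::-1].copy();gs=np.minimum(grad(s),250);cv2.imwrite("pics/s7.png",s)
print(fit(gs,cs,M,b),fit(gs,cs,box(.025,.007,.043,.043),[(.42,.52),(-.23,-.12),(0,3.14)]))
E
```

```text
[[315.58955284 265.71317621]
 [315.46207329 296.54579234]]
[[434. 236.]
 [381. 159.]
 [280. 146.]
 [206. 209.]
 [204. 296.]
 [264. 356.]
 [348. 363.]
 [417. 315.]]
(array([ 4.99609309e-01, -2.29813111e-01,  5.77706127e-07]), np.float64(42.012577056884766))
(array([ 4.94380129e-01, -1.26195401e-01,  7.89281372e-08]), np.float64(10.392653465270996)) (array([ 0.47395389, -0.12207626,  1.32021033]), np.float64(10.959259986877441))
```

```bash
python3 - <<'E'
from h import *
w=cv2.imread("pics/w7.png");s=cv2.imread("pics/s7.png")
cv2.imwrite("pics/v10.png",np.hstack([cv2.resize(w,(520,390)),cv2.resize(s[230:425,380:520],(280,390))]))
E
```

```text
(no output)
```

View pics/v10.png

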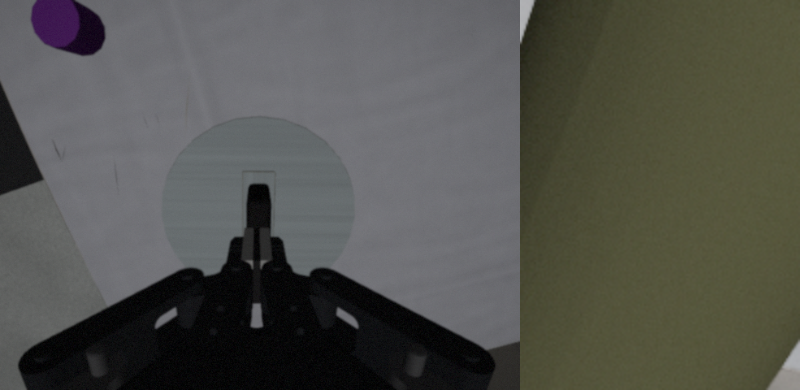

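The plate is where expected (edge at x 162–354 in the left view), but the pads appear shut at (257,245), over the handle. I'll project the pad and handle geometry to see at what height they are.

```bash
python3 - <<'E'
from h import *
c=cam("wrist");s=robot.state();P=s['position'];R=Ro.from_rotvec(s['orientation']).as_matrix()
f=lambda x,y,h:(proj(c,[P+R@[x,y,-h]])[0]*[520/640,390/480]).round().astype(int).tolist()
for h in(0,.008,.019,.03,.04): print('tool h',h,[f(x,y,h) for x in(-.011,.011) for y in(-.007,.007)])
for z in(.005,.043): print('handle z',z,[(u*[520/640,390/480]).round().astype(int).tolist() for u in proj(c,place(np.array([[a,b,z] for a in(-.025,.025) for b in(-.007,.007)]),.4705,-.171,1.317))])
w=cv2.resize(cv2.imread("pics/w7.png"),(520,390)); 
for y in range(176,290,8): print(y,w[y,228:290:3].sum(1)//3)
print(s['grip_width'],s['gripper_force'],s['position'])
E
```

```text
tool h 0 [[245, 237], [266, 237], [245, 206], [266, 206]]
tool h 0.008 [[245, 242], [266, 242], [245, 210], [267, 210]]
tool h 0.019 [[244, 250], [267, 250], [244, 217], [267, 217]]
tool h 0.03 [[243, 260], [268, 260], [243, 225], [268, 225]]
tool h 0.04 [[243, 269], [268, 269], [242, 232], [269, 232]]
handle z 0.005 [[267, 248], [248, 248], [267, 181], [247, 181]]
handle z 0.043 [[269, 279], [246, 279], [270, 199], [244, 199]]
176 [106 107 107 108 107  99 104 109 108 103 103 104 102 104 103 103 102 106
 108 107 107]
184 [105 106 107 105 105  98 105  88  42  30  30  33  37  77 104 103 102 104
 103 103 102]
192 [107 107 108 107 107  99  98  10   4   7   2   4   2   1  85 102 105 107
 105 108 107]
200 [105 106 106 107 107 100  79   7   6   5   5   7   6   9  42 101 106 106
 108 109 108]
208 [110 108 109 109 109  99  62  11  12   9  19  16  12  18  29  99 108 107
 108 107 106]
216 [108 106 109 105 106  97  64  13  20  10  16  18  19  12  37  95 105 104
 105 105 104]
224 [109 110 111 110 109  98  63  14  15  18  13  15  15  15  49  95 108 110
 108 109 110]
232 [105 107 108 106 105  83  45  40  41   6   7  43  45  43  60  99 107 106
 106 107 107]
240 [108  53   8   7   8  32  42  42  39   4  13  41  45  43  25   9   8   6
  66 106 107]
248 [ 81   9  10  12  11  39  42  43  39   4   4  40  41  43  36   5   8  11
   8  94 107]
256 [ 28   8   2   5  12  42  42  43  37   6   3  39  40  41  42   5   3   7
   7  48 104]
264 [ 7  3  5  4  8  6  8 39 87 20 26 96 26  8 11  2  8  3  6  9 40]
272 [ 4  8  7  9 10  4  5  6  7 23 20  6  4  7  3  5  6  7  4  5  7]
280 [ 8  3  2  8  8  5  7  7 13 20 23 13  9  7  7  7  9  4  3  5  1]
288 [ 5  7  7  9  8  5  9  7 14 23 21 13 10  2  4  3  5  5 10 13  8]
0.001270258791294493 0.0 [ 0.46933946 -0.17167653  0.01324774]
```

The plate and handle lie where predicted, so the pads should have met the handle. I'll open, then close again slowly and watch the reading.

Request:
{"method": "drive_tool", "body": {
  "moves": [
    {"dx": 0.0,"dy": 0.0,"dz": 0.0,"wx": 0.0,"wy": 0.0,"wz": 0.0,"claw": 0.7},
    {"dx": 0.0,"dy": 0.0,"dz": 0.0,"wx": 0.0,"wy": 0.0,"wz": 0.0,"claw": 0.5},
    {"dx": 0.0,"dy": 0.0,"dz": 0.0,"wx": 0.0,"wy": 0.0,"wz": 0.0,"claw": 0.4},
    {"dx": 0.0,"dy": 0.0,"dz": 0.0,"wx": 0.0,"wy": 0.0,"wz": 0.0,"claw": 0.4},
    {"dx": 0.0,"dy": 0.0,"dz": 0.0,"wx": 0.0,"wy": 0.0,"wz": 0.0,"claw": 0.4}
  ]
}}

```text
clock: 20.72
position: [0.4694, -0.1717, 0.0133]
orientation: [-2.489, -1.916, 0.001]
ft_force: [-1.3, 0.1, 0.2]
grip_width: 0.599
gripper_force: 0.0
```

```bash
python3 - <<'E'
from h import *
s=robot.state();print(s['position'],s['grip_width'],rel([.4705,-.171,.0135],-.254))
c=cam("wrist");w=snapshot("wrist")[:,:,::-1].copy();cv2.imwrite("pics/w8.png",w);g=np.minimum(grad(w),250)
v=cv2.resize(w,(520,390))
for y in range(176,290,8): print(y,v[y,180:340:6].sum(1)//3)
E
```

```text
[ 0.46937448 -0.17167689  0.01328237] 0.5988111683867134 (array([ 0.0031,  0.003 , -0.0007]), array([-0.0022,  0.0006, -0.0084]))
176 [105 106 106 106 105 107 105 106 106 107 104 105 106 102 102 103 104 106
 105 107 105 106 104 105 105 103 103]
184 [107 107 107 105 106 106 104 105 105 105 105 105  42  33  35 104 101 103
 103 103 101 100 101 102 101 101 101]
192 [107 107 107 107 107 106 106 106 109 108 108  98   3   5   1  89 105 105
 106 105 107 106 106 104 104 105 106]
200 [105 106 106 105 105 106 106 105 104 105 106  77  11   4   3  45 105 106
 108 107 108 107 108 106 106 108 108]
208 [108 108 106 110 109 108 106 108 109 108 108  61  15  15  18  37 105 108
 106 106 105 108 106 104 106 106 105]
216 [104 107 107 105 106 107 105 107 106 105 107  60  18  18  19  42 103 104
 103 102 102 105 103 103 100 103 102]
224 [108 109 108 110 110 110 108 108 109 111 108  63  18  13  10  48 109 110
 108 108 108 109 110 108 107 109 109]
232 [106 107 104  43  22  98 107 106 106 106 106  63  13  15  14  59 104 106
 107 105 105   7  42  68 104 106 107]
240 [103  29  41  40   5  85 107 107 108 109 109  64  16  14   8  70 107 110
 107 107 106   7  21  42  29  88 106]
248 [  6  30  42  16   5  73 106 106 107 104 106  63  15  17  18  74 105 107
 106 108 107   2   6  42  40  10  63]
256 [  9  42  40   3   2  61 107 109 108 109 108  63  15  16  12  84 106 105
 105 103 104   5  10  19  43  30   8]
264 [ 48  85  20  10   7  69 106 105 105 105 104  64  12  13   5  97 104 103
 104 104 105   4   6   8  82  76   9]
272 [  6  44  34   1   1 106 109 110 108 108 109  71  14  12  16 100 109 107
 106 106 106  21   4  16  78   8   1]
280 [ 10  10  15   1  15 105 108 108 107 105 106 105 107 107 106 105 106 107
 106 105 106  92  10  17   4   8   4]
288 [  9   4  12   5  95 114 108 106 106 105 106 109 107 108 107 107 107 107
 108 107 110 114   5  18   8   2   2]
```

With the fingers open, the pads' ends image about 30 mm higher than the reported TCP. That explains the shut fingers above the handle, and w3 also shows the stirrer gripped near its top. I'll go lower in small steps, watching the force.

Request:
{"method": "drive_tool", "body": {
  "moves": [
    {"dx": 0.003,"dy": 0.003,"dz": 0.005,"wx": 0.0,"wy": 0.0,"wz": -0.008,"claw": 0.4},
    {"dx": 0.003,"dy": 0.003,"dz": 0.01,"wx": 0.0,"wy": 0.0,"wz": -0.008,"claw": 0.4},
    {"dx": 0.003,"dy": 0.003,"dz": 0.015,"wx": 0.0,"wy": 0.0,"wz": -0.008,"claw": 0.4},
    {"dx": 0.003,"dy": 0.003,"dz": 0.02,"wx": 0.0,"wy": 0.0,"wz": -0.008,"claw": 0.4},
    {"dx": 0.003,"dy": 0.003,"dz": 0.02,"wx": 0.0,"wy": 0.0,"wz": -0.008,"claw": 0.4}
  ]
}}

```text
clock: 21.4
position: [0.4703, -0.171, 0.0071]
orientation: [-2.484, -1.921, 0.002]
ft_force: [-0.4, -0.6, 0.1]
grip_width: 0.601
gripper_force: 0.0
```

```bash
python3 - <<'E'
from h import *
c=cam("wrist");s=robot.state();P=s['position'];R=Ro.from_rotvec(s['orientation']).as_matrix();print(P,s['ft_force'])
w=snapshot("wrist")[:,:,::-1].copy();cv2.imwrite("pics/w9.png",w)
# lower-end rows of the pads (full-size px), left and right
G=w.sum(2)//3
for u in (232,238,244,250,372,378,384,390,396): print(u,[int(v) for v in G[264:330:4,u]])
for h in(0,.01,.02,.03,.04): print(h,[proj(c,[P+R@[x,y,-h]])[0].round().tolist() for x in(-.011,.011) for y in(-.0255,-.0325)])
E
```

```text
[ 0.47033997 -0.17101667  0.00713517] [-0.35080464 -0.58136084  0.07620499]
232 [108, 107, 110, 107, 112, 108, 107, 104, 15, 33, 41, 43, 45, 44, 41, 64, 109]
238 [107, 107, 107, 110, 109, 106, 71, 45, 45, 42, 44, 43, 41, 23, 10, 7, 24]
244 [109, 107, 106, 107, 108, 49, 41, 42, 39, 40, 20, 4, 10, 9, 5, 5, 7]
250 [109, 105, 109, 110, 109, 48, 25, 2, 0, 7, 9, 3, 1, 2, 0, 6, 3]
372 [106, 105, 102, 103, 111, 108, 102, 96, 95, 90, 88, 86, 72, 70, 71, 81, 90]
378 [106, 108, 103, 104, 107, 29, 0, 9, 8, 4, 10, 0, 1, 6, 0, 0, 11]
384 [106, 109, 102, 105, 109, 52, 43, 37, 21, 7, 8, 3, 5, 5, 9, 4, 0]
390 [104, 107, 102, 105, 109, 63, 40, 43, 43, 42, 41, 32, 12, 7, 1, 8, 9]
396 [107, 107, 103, 106, 110, 111, 105, 91, 44, 40, 39, 45, 44, 41, 38, 34, 66]
0 [[269.0, 291.0], [256.0, 291.0], [267.0, 254.0], [254.0, 254.0]]
0.01 [[266.0, 300.0], [253.0, 300.0], [264.0, 260.0], [251.0, 260.0]]
0.02 [[263.0, 309.0], [249.0, 309.0], [261.0, 268.0], [247.0, 268.0]]
0.03 [[260.0, 319.0], [246.0, 319.0], [258.0, 276.0], [243.0, 276.0]]
0.04 [[257.0, 331.0], [241.0, 331.0], [254.0, 286.0], [238.0, 286.0]]
```

Request:
{"method": "drive_tool", "body": {
  "moves": [
    {"dx": 0.0,"dy": 0.0,"dz": 0.02,"wx": 0.0,"wy": 0.0,"wz": 0.0,"claw": 0.4},
    {"dx": 0.0,"dy": 0.0,"dz": 0.04,"wx": 0.0,"wy": 0.0,"wz": 0.0,"claw": 0.4},
    {"dx": 0.0,"dy": 0.0,"dz": 0.06,"wx": 0.0,"wy": 0.0,"wz": 0.0,"claw": 0.4},
    {"dx": 0.0,"dy": 0.0,"dz": 0.075,"wx": 0.0,"wy": 0.0,"wz": 0.0,"claw": 0.4},
    {"dx": 0.0,"dy": 0.0,"dz": 0.075,"wx": 0.0,"wy": 0.0,"wz": 0.0,"claw": 0.4}
  ]
}}

```text
clock: 22.08
position: [0.4701, -0.1709, -0.0157]
orientation: [-2.484, -1.921, 0.002]
ft_force: [0.9, 0.0, 0.2]
grip_width: 0.601
gripper_force: 0.0
```

```bash
python3 - <<'E'
from h import *
snapshot("side");s=robot.state();print(s['position'],s['orientation'],s['ft_force'],rel([.4705,-.171,-.0155],-.254))
E
```

```text
[ 0.47027562 -0.17099456 -0.01543176] [-2.48419414e+00 -1.92127393e+00  1.90288969e-03] [-0.45396329  0.4754377  -0.07512343] (array([0.0002, 0.0007, 0.0002]), array([-0.0031,  0.0005, -0.0003]))
```

Request:
{"method": "drive_tool", "body": {
  "moves": [
    {"dx": 0.0,"dy": 0.0,"dz": 0.0,"wx": 0.0,"wy": 0.0,"wz": 0.0,"claw": 0.7},
    {"dx": 0.0,"dy": 0.0,"dz": 0.0,"wx": 0.0,"wy": 0.0,"wz": 0.0,"claw": 0.8},
    {"dx": 0.0,"dy": 0.0,"dz": 0.0,"wx": 0.0,"wy": 0.0,"wz": 0.0,"claw": 0.9},
    {"dx": 0.0,"dy": 0.0,"dz": 0.0,"wx": 0.0,"wy": 0.0,"wz": 0.0,"claw": 1.0},
    {"dx": 0.0,"dy": 0.0,"dz": 0.0,"wx": 0.0,"wy": 0.0,"wz": 0.0,"claw": 1.0}
  ]
}}

```text
clock: 22.75
position: [0.4707, -0.1711, -0.0149]
orientation: [-2.485, -1.922, 0.001]
ft_force: [-1.0, 1.0, 6.4]
grip_width: 0.149
gripper_force: 60.2
```

```bash
python3 - <<'E'
from h import *
s=robot.state();print(s['position'],s['orientation'],s['ft_force'],s['wrist_torque'],s['gripper_force'])
c=cam("wrist");w=snapshot("wrist")[:,:,::-1].copy();g=np.minimum(grad(w),250)
M=circ(.068,.005);uv=proj(c,place(M,.47,-.171,0));print(fit(g,c,M[uv[:,1]<260],[(.455,.485),(-.187,-.157),(0,1e-6)]))
E
```

```text
[ 0.4706612  -0.1711265  -0.01487933] [-2.48490748e+00 -1.92182805e+00  8.33546457e-04] [-0.96578391  1.01297276  6.40103621] [ 0.01162814  0.1001266  -0.05813541] 60.170822739601135
(array([ 4.70815745e-01, -1.71834905e-01,  2.94564621e-07]), np.float64(63.82052993774414))
```

Request:
{"method": "drive_tool", "body": {
  "moves": [
    {"dx": 0.0,"dy": 0.0,"dz": -0.03,"wx": 0.0,"wy": 0.0,"wz": 0.0,"claw": 1.0},
    {"dx": 0.0,"dy": 0.0,"dz": -0.11,"wx": 0.0,"wy": 0.0,"wz": 0.0,"claw": 1.0},
    {"dx": 0.0,"dy": 0.0,"dz": -0.23,"wx": 0.0,"wy": 0.0,"wz": 0.0,"claw": 1.0},
    {"dx": 0.0,"dy": 0.0,"dz": -0.35,"wx": 0.0,"wy": 0.0,"wz": 0.0,"claw": 1.0},
    {"dx": 0.0,"dy": 0.0,"dz": -0.4,"wx": 0.0,"wy": 0.0,"wz": 0.0,"claw": 1.0}
  ]
}}

```text
clock: 23.42
position: [0.4711, -0.1713, 0.107]
orientation: [2.484, 1.921, 0.001]
ft_force: [1.3, 0.4, -2.6]
grip_width: 0.151
gripper_force: 59.4
```

```bash
python3 - <<'E'
from h import *
s=robot.state();print(s['position'],s['ft_force'],s['gripper_force'],rel([.5485,.1125,.105],-.254))
E
```

```text
[ 0.47107329 -0.17130544  0.10697843] [ 1.25338704  0.3737094  -2.55210114] 59.434431195259094 (array([0.9805, 0.0119, 0.0062]), array([ 0.0024,  0.0008, -0.0004]))
```

Request:
{"method": "drive_tool", "body": {
  "moves": [
    {"dx": 0.05,"dy": 0.0,"dz": 0.0,"wx": 0.0,"wy": 0.0,"wz": 0.0,"claw": 1.0},
    {"dx": 0.15,"dy": 0.002,"dz": 0.0,"wx": 0.0,"wy": 0.0,"wz": 0.0,"claw": 1.0},
    {"dx": 0.27,"dy": 0.004,"dz": 0.0,"wx": 0.0,"wy": 0.0,"wz": 0.0,"claw": 1.0},
    {"dx": 0.39,"dy": 0.006,"dz": 0.0,"wx": 0.0,"wy": 0.0,"wz": 0.0,"claw": 1.0},
    {"dx": 0.51,"dy": 0.008,"dz": 0.0,"wx": 0.0,"wy": 0.0,"wz": 0.0,"claw": 1.0}
  ]
}}

```text
clock: 24.05
position: [0.5107, -0.021, 0.1035]
orientation: [-2.482, -1.922, 0.004]
ft_force: [1.1, 0.4, -1.6]
grip_width: 0.15
gripper_force: 59.4
```

Request:
{"method": "drive_tool", "body": {
  "moves": [
    {"dx": 0.12,"dy": 0.001,"dz": 0.0,"wx": 0.0,"wy": 0.0,"wz": 0.0,"claw": 1.0},
    {"dx": 0.24,"dy": 0.002,"dz": 0.0,"wx": 0.0,"wy": 0.0,"wz": 0.0,"claw": 1.0},
    {"dx": 0.35,"dy": 0.003,"dz": 0.0,"wx": 0.0,"wy": 0.0,"wz": 0.0,"claw": 1.0},
    {"dx": 0.43,"dy": 0.004,"dz": 0.0,"wx": 0.0,"wy": 0.0,"wz": 0.0,"claw": 1.0},
    {"dx": 0.47,"dy": 0.004,"dz": 0.0,"wx": 0.0,"wy": 0.0,"wz": 0.0,"claw": 1.0}
  ]
}}

```text
clock: 24.68
position: [0.547, 0.1153, 0.1034]
orientation: [-2.48, -1.924, 0.004]
ft_force: [-0.8, -0.0, -0.9]
grip_width: 0.15
gripper_force: 59.4
```

```bash
python3 - <<'E'
from h import *
for i in range(6): snapshot("side")
s=robot.state();print(s['position'],s['ft_force'],s['gripper_force'])
c=cam("wrist");w=snapshot("wrist")[:,:,::-1].copy();cv2.imwrite("pics/w11.png",w);g=np.minimum(grad(w),250)
P=s['position'];z=P[2]+.0149+.005
M=circ(.068,z);uv=proj(c,place(M,P[0],P[1],0))
print('plate',fit(g,c,M[uv[:,1]<260],[(P[0]-.01,P[0]+.01),(P[1]-.01,P[1]+.01),(0,1e-6)]))
M=np.vstack([circ(.08,.06),circ(.075,.06)]);uv=proj(c,place(M,.5485,.1125,0));pl=proj(c,[[P[0],P[1],z]])[0];print(pl,uv.min(0),uv.max(0))
up=proj(c,place(circ(.068,z),P[0],P[1],0)).astype(np.float32)
vis=np.array([cv2.pointPolygonTest(up.reshape(-1,1,2),(float(a),float(b)),True)<-4 and b<260 for a,b in uv]);print(vis.sum())
if vis.sum()>20: print('tub',fit(g,c,M[vis],[(.538,.558),(.102,.122),(0,1e-6)]))
print(rel([.5485,.1125,.05],-.254))
E
```

```text
[0.54764331 0.11120767 0.10459442] [-0.46508289  0.55689727 -2.08279411] 59.36452388763428
plate (array([5.47800910e-01, 1.09891251e-01, 1.03248583e-07]), np.float64(135.28176879882812))
[314.49969085 288.82365368] [195.60972997 118.01735201] [435.96536203 347.46696578]
76
tub (array([5.48609916e-01, 1.13779108e-01, 1.86692523e-07]), np.float64(132.92762756347656))
(array([0.0047, 0.0015, 0.1824]), array([-0.0023,  0.0016, -0.0038]))
```

Request:
{"method": "drive_tool", "body": {
  "moves": [
    {"dx": 0.009,"dy": 0.0,"dz": 0.04,"wx": 0.0,"wy": 0.0,"wz": 0.0,"claw": 1.0},
    {"dx": 0.009,"dy": 0.0,"dz": 0.09,"wx": 0.0,"wy": 0.0,"wz": 0.0,"claw": 1.0},
    {"dx": 0.009,"dy": 0.0,"dz": 0.13,"wx": 0.0,"wy": 0.0,"wz": 0.0,"claw": 1.0},
    {"dx": 0.009,"dy": 0.0,"dz": 0.16,"wx": 0.0,"wy": 0.0,"wz": 0.0,"claw": 1.0},
    {"dx": 0.009,"dy": 0.0,"dz": 0.17,"wx": 0.0,"wy": 0.0,"wz": 0.0,"claw": 1.0}
  ]
}}

```text
clock: 25.65
position: [0.5482, 0.1151, 0.0528]
orientation: [-2.484, -1.921, 0.003]
ft_force: [0.1, 0.8, -1.2]
grip_width: 0.152
gripper_force: 59.4
```

```bash
cat > m.py <<'E'
from h import *
for i in range(4): snapshot("side")
s=robot.state();P=s['position'];print(P,s['ft_force'])
c=cam("wrist");w=snapshot("wrist")[:,:,::-1].copy();g=np.minimum(grad(w),250)
for dz in(0,.002):
    z=P[2]+.0149+.005+dz
    M=circ(.068,z);uv=proj(c,place(M,P[0],P[1],0))
    print('plate',fit(g,c,M[uv[:,1]<270],[(P[0]-.006,P[0]+.006),(P[1]-.006,P[1]+.006),(0,1e-6)]))
M=np.vstack([circ(.08,.06),circ(.075,.06)]);uv=proj(c,place(M,.5485,.1125,0))
for k in(270,330): print('tub',fit(g,c,M[uv[:,1]<k],[(.538,.558),(.103,.123),(0,1e-6)]))
print(rel([.5485,.113,.019],-.254))
E
python3 m.py
```

```text
[0.54886005 0.11527948 0.05397817] [ 0.09298882 -0.16531319 -1.46831605]
plate (array([5.48874168e-01, 1.13957115e-01, 2.46015083e-07]), np.float64(204.68687438964844))
plate (array([5.48775178e-01, 1.13791124e-01, 3.94305236e-07]), np.float64(176.2731475830078))
tub (array([5.46872086e-01, 1.06234003e-01, 7.31000804e-07]), np.float64(123.65049743652344))
tub (array([5.47655264e-01, 1.06084786e-01, 4.56423473e-07]), np.float64(118.12129974365234))
(array([-0.0077,  0.0006,  0.117 ]), array([-0.0009, -0.0002, -0.0003]))
```

```bash
cat > m2.py <<'E'
from h import *
s=robot.state();P=s['position'];print(P,s['ft_force'])
c=cam("wrist");w=snapshot("wrist")[:,:,::-1].copy();L=cv2.GaussianBlur(w,(0,0),.7).sum(2,dtype=np.float32)/3
# visible gap (mm) between plate edge and tub outer edge, along rays from the plate's middle
rr=np.arange(.060,.09,.00025)
for a in range(0,360,15):
    t=np.radians(a);X=np.c_[.5487+rr*np.cos(t),.1135+rr*np.sin(t),.06+0*rr];uv=proj(c,X)
    if uv[:,1].max()>300: continue
    v=cv2.remap(L,uv.astype(np.float32).reshape(-1,1,2),None,cv2.INTER_LINEAR)[:,0];d=np.diff(v)
    print(a,'plate edge',round(1e3*rr[d.argmin()],1),'outer',round(1e3*rr[60+d[60:].argmax()],1),v[::8].astype(int))
E
python3 m2.py
```

```text
[0.5489322  0.11527133 0.05409082] [-0.41879941  0.98292075 -1.65792496]
0 plate edge 71.8 outer 81.5 [126 126 125 125 125 123  65  31  56  75  73 112 136 135 125]
15 plate edge 70.5 outer 87.0 [124 123 124 124 124 105  32  33  62  78  71  77  76  83 119]
30 plate edge 69.5 outer 75.0 [125 124 123 124 122  53  32  39  67  77  64  78  79  80  79]
45 plate edge 71.8 outer 83.0 [124 122 123 123 123 165  82  46  74  75  52  59 126 137 139]
60 plate edge 68.2 outer 80.5 [124 124 122 124 110  82  80  53  75  75  72 137 138 139 138]
75 plate edge 68.0 outer 80.3 [124 122 124 124 103  84  83  55  75  75  78 136 137 136 136]
90 plate edge 72.8 outer 80.0 [123 124 121 125 109  88  78  55  79  73  94 139 141 140 138]
105 plate edge 70.5 outer 80.0 [122 123 123 123 114  65  27  52  76  74  65  82  83  81  81]
120 plate edge 69.2 outer 80.5 [126 125 127 126 122  42  27  41  71  77  76 137 138 138 136]
135 plate edge 70.0 outer 80.3 [127 128 128 126 125  96  27  42  68  78  81 132 133 134 139]
150 plate edge 71.5 outer 81.0 [128 129 129 129 128 127  53  34  62  78  77 132 136 137 137]
165 plate edge 73.3 outer 81.5 [129 129 129 130 128 128 120  39  53  72  75 116 138 137 138]
345 plate edge 73.3 outer 82.3 [126 126 127 127 126 125 122  47  48  70  77  88 136 136 135]
```

The rays give the tub's middle at about (0.549, 0.112), while the plate sits ~2.3 mm too far in +y. I'll correct that and lower gently partway into the tub.

Request:
{"method": "drive_tool", "body": {
  "moves": [
    {"dx": -0.0075,"dy": 0.002,"dz": 0.0,"wx": 0.0,"wy": 0.0,"wz": 0.0,"claw": 1.0},
    {"dx": -0.0075,"dy": 0.002,"dz": 0.0,"wx": 0.0,"wy": 0.0,"wz": 0.0,"claw": 1.0},
    {"dx": -0.0075,"dy": 0.002,"dz": 0.02,"wx": 0.0,"wy": 0.0,"wz": 0.0,"claw": 1.0},
    {"dx": -0.0075,"dy": 0.002,"dz": 0.035,"wx": 0.0,"wy": 0.0,"wz": 0.0,"claw": 1.0},
    {"dx": -0.0075,"dy": 0.002,"dz": 0.045,"wx": 0.0,"wy": 0.0,"wz": 0.0,"claw": 1.0}
  ]
}}

```text
clock: 26.58
position: [0.5483, 0.1129, 0.0396]
orientation: [-2.484, -1.921, 0.002]
ft_force: [-0.3, 0.3, -1.7]
grip_width: 0.151
gripper_force: 59.4
```

```bash
python3 - <<'E'
from station import *
for i in range(3): snapshot("side")
E
python3 m2.py
```

```text
[0.54842568 0.11288087 0.03990235] [-0.16173259 -0.6613408  -2.25700333]
0 plate edge 87.0 outer 81.8 [134 134 134 130  40  32  32  32  59  79  78 120 144 139  47]
15 plate edge 66.8 outer 86.8 [132 131 131 123  35  33  33  36  64  81  75  81  80  83 125]
30 plate edge 66.5 outer 81.3 [132 132 131 117  35  33  33  39  72  82  67  82  83  84  84]
45 plate edge 71.3 outer 82.5 [130 130 128 131 177 175  55  49  77  80  57  66 137 145 147]
60 plate edge 72.3 outer 80.3 [132 129 130 118  87  87  77  52  80  80  76 145 144 146 145]
75 plate edge 66.2 outer 80.3 [129 130 131 117  90  89  86  55  80  81  80 144 144 143 143]
90 plate edge 72.0 outer 80.0 [131 130 130 119 115  90  66  58  83  77  98 147 148 146 145]
105 plate edge 69.5 outer 80.3 [130 131 130 106  88  44  29  54  81  78  68  86  86  85  85]
120 plate edge 68.0 outer 80.5 [134 133 134 124  77  27  28  45  75  81  79 146 146 145 144]
135 plate edge 66.2 outer 80.5 [132 134 135 108  26  26  25  43  72  82  85 141 143 147 150]
150 plate edge 66.5 outer 80.8 [135 134 135 122  29  25  25  36  64  82  78 140 144 144 144]
165 plate edge 67.2 outer 81.3 [135 134 134 128  38  28  25  32  55  75  80 124 145 146 146]
345 plate edge 67.5 outer 82.5 [129 129 129 129  64  30  29  34  51  73  81  87 144 144 143]
```

Plate edge and rim are now in one plane, with gaps even all round (13.8–15 mm to the outer rim), so it is centred. I'll lower gently.

Request:
{"method": "drive_tool", "body": {
  "moves": [
    {"dx": 0.0,"dy": 0.0,"dz": 0.015,"wx": 0.0,"wy": 0.0,"wz": 0.0,"claw": 1.0},
    {"dx": 0.0,"dy": 0.0,"dz": 0.03,"wx": 0.0,"wy": 0.0,"wz": 0.0,"claw": 1.0},
    {"dx": 0.0,"dy": 0.0,"dz": 0.045,"wx": 0.0,"wy": 0.0,"wz": 0.0,"claw": 1.0},
    {"dx": 0.0,"dy": 0.0,"dz": 0.055,"wx": 0.0,"wy": 0.0,"wz": 0.0,"claw": 1.0},
    {"dx": 0.0,"dy": 0.0,"dz": 0.06,"wx": 0.0,"wy": 0.0,"wz": 0.0,"claw": 1.0}
  ]
}}

```text
clock: 27.4
position: [0.5485, 0.1129, 0.0219]
orientation: [-2.484, -1.921, 0.002]
ft_force: [-0.3, 0.7, -1.5]
grip_width: 0.152
gripper_force: 59.4
```

Request:
{"method": "drive_tool", "body": {
  "moves": [
    {"dx": 0.0,"dy": 0.0,"dz": 0.001,"wx": 0.0,"wy": 0.0,"wz": 0.0,"claw": 1.0},
    {"dx": 0.0,"dy": 0.0,"dz": 0.002,"wx": 0.0,"wy": 0.0,"wz": 0.0,"claw": 1.0},
    {"dx": 0.0,"dy": 0.0,"dz": 0.003,"wx": 0.0,"wy": 0.0,"wz": 0.0,"claw": 1.0},
    {"dx": 0.0,"dy": 0.0,"dz": 0.004,"wx": 0.0,"wy": 0.0,"wz": 0.0,"claw": 1.0},
    {"dx": 0.0,"dy": 0.0,"dz": 0.004,"wx": 0.0,"wy": 0.0,"wz": 0.0,"claw": 1.0}
  ]
}}

```text
clock: 28.02
position: [0.5486, 0.1129, 0.021]
orientation: [-2.484, -1.922, 0.001]
ft_force: [-0.4, 0.4, -1.3]
grip_width: 0.15
gripper_force: 59.4
```

Request:
{"method": "drive_tool", "body": {
  "moves": [
    {"dx": 0.0,"dy": 0.0,"dz": 0.001,"wx": 0.0,"wy": 0.0,"wz": 0.0,"claw": 1.0},
    {"dx": 0.0,"dy": 0.0,"dz": 0.002,"wx": 0.0,"wy": 0.0,"wz": 0.0,"claw": 1.0},
    {"dx": 0.0,"dy": 0.0,"dz": 0.003,"wx": 0.0,"wy": 0.0,"wz": 0.0,"claw": 1.0},
    {"dx": 0.0,"dy": 0.0,"dz": 0.004,"wx": 0.0,"wy": 0.0,"wz": 0.0,"claw": 1.0},
    {"dx": 0.0,"dy": 0.0,"dz": 0.004,"wx": 0.0,"wy": 0.0,"wz": 0.0,"claw": 1.0}
  ]
}}

```text
clock: 28.65
position: [0.5485, 0.1129, 0.0197]
orientation: [-2.484, -1.922, 0.002]
ft_force: [-1.0, 0.4, -1.7]
grip_width: 0.148
gripper_force: 59.4
```

Request:
{"method": "drive_tool", "body": {
  "moves": [
    {"dx": 0.0,"dy": 0.0,"dz": 0.001,"wx": 0.0,"wy": 0.0,"wz": 0.0,"claw": 1.0},
    {"dx": 0.0,"dy": 0.0,"dz": 0.002,"wx": 0.0,"wy": 0.0,"wz": 0.0,"claw": 1.0},
    {"dx": 0.0,"dy": 0.0,"dz": 0.002,"wx": 0.0,"wy": 0.0,"wz": 0.0,"claw": 1.0},
    {"dx": 0.0,"dy": 0.0,"dz": 0.002,"wx": 0.0,"wy": 0.0,"wz": 0.0,"claw": 1.0},
    {"dx": 0.0,"dy": 0.0,"dz": 0.002,"wx": 0.0,"wy": 0.0,"wz": 0.0,"claw": 1.0}
  ]
}}

```text
clock: 29.28
position: [0.5486, 0.1129, 0.0192]
orientation: [-2.484, -1.922, 0.001]
ft_force: [0.3, -0.7, -0.8]
grip_width: 0.151
gripper_force: 59.3
```

Request:
{"method": "drive_tool", "body": {
  "moves": [
    {"dx": 0.0,"dy": 0.0,"dz": 0.001,"wx": 0.0,"wy": 0.0,"wz": 0.0,"claw": 1.0},
    {"dx": 0.0,"dy": 0.0,"dz": 0.002,"wx": 0.0,"wy": 0.0,"wz": 0.0,"claw": 1.0},
    {"dx": 0.0,"dy": 0.0,"dz": 0.003,"wx": 0.0,"wy": 0.0,"wz": 0.0,"claw": 1.0},
    {"dx": 0.0,"dy": 0.0,"dz": 0.003,"wx": 0.0,"wy": 0.0,"wz": 0.0,"claw": 1.0},
    {"dx": 0.0,"dy": 0.0,"dz": 0.003,"wx": 0.0,"wy": 0.0,"wz": 0.0,"claw": 1.0}
  ]
}}

```text
clock: 29.9
position: [0.5489, 0.1129, 0.0191]
orientation: [-2.485, -1.922, -0.0]
ft_force: [-1.4, 0.7, 7.3]
grip_width: 0.155
gripper_force: 60.7
```

Contact: 7 N upward, so the plate rests on the stones. I'll release and withdraw.

Request:
{"method": "drive_tool", "body": {
  "moves": [
    {"dx": 0.0,"dy": 0.0,"dz": -0.001,"wx": 0.0,"wy": 0.0,"wz": 0.0,"claw": 1.0},
    {"dx": 0.0,"dy": 0.0,"dz": -0.002,"wx": 0.0,"wy": 0.0,"wz": 0.0,"claw": 0.8},
    {"dx": 0.0,"dy": 0.0,"dz": -0.002,"wx": 0.0,"wy": 0.0,"wz": 0.0,"claw": 0.6},
    {"dx": 0.0,"dy": 0.0,"dz": -0.002,"wx": 0.0,"wy": 0.0,"wz": 0.0,"claw": 0.5},
    {"dx": 0.0,"dy": 0.0,"dz": -0.002,"wx": 0.0,"wy": 0.0,"wz": 0.0,"claw": 0.5}
  ]
}}

```text
clock: 30.52
position: [0.5485, 0.1129, 0.0188]
orientation: [-2.484, -1.922, 0.002]
ft_force: [1.0, -0.3, -0.9]
grip_width: 0.498
gripper_force: 0.0
```

Request:
{"method": "drive_tool", "body": {
  "moves": [
    {"dx": 0.0,"dy": 0.0,"dz": -0.05,"wx": 0.0,"wy": 0.0,"wz": 0.0,"claw": 0.5},
    {"dx": 0.0,"dy": 0.0,"dz": -0.15,"wx": 0.0,"wy": 0.0,"wz": 0.0,"claw": 0.5},
    {"dx": 0.0,"dy": 0.0,"dz": -0.3,"wx": 0.0,"wy": 0.0,"wz": 0.0,"claw": 0.5},
    {"dx": 0.0,"dy": 0.0,"dz": -0.45,"wx": 0.0,"wy": 0.0,"wz": 0.0,"claw": 0.5},
    {"dx": 0.0,"dy": 0.0,"dz": -0.55,"wx": 0.0,"wy": 0.0,"wz": 0.0,"claw": 0.5}
  ]
}}

```text
clock: 31.15
position: [0.5494, 0.1128, 0.1873]
orientation: [2.485, 1.921, 0.003]
ft_force: [0.2, 0.2, 0.5]
grip_width: 0.501
gripper_force: 0.0
```

Request:
{"method": "drive_tool", "body": {
  "moves": [
    {"dx": -0.15,"dy": 0.0,"dz": 0.0,"wx": 0.0,"wy": 0.0,"wz": 0.0,"claw": 0.5},
    {"dx": -0.3,"dy": 0.0,"dz": 0.0,"wx": 0.0,"wy": 0.0,"wz": 0.0,"claw": 0.5},
    {"dx": -0.45,"dy": 0.0,"dz": 0.0,"wx": 0.0,"wy": 0.0,"wz": 0.0,"claw": 0.5},
    {"dx": -0.6,"dy": 0.0,"dz": 0.0,"wx": 0.0,"wy": 0.0,"wz": 0.0,"claw": 0.5},
    {"dx": -0.75,"dy": 0.0,"dz": 0.0,"wx": 0.0,"wy": 0.0,"wz": 0.0,"claw": 0.5}
  ]
}}

```text
clock: 31.78
position: [0.4918, -0.1063, 0.1851]
orientation: [2.485, 1.922, 0.0]
ft_force: [0.9, -0.2, 0.6]
grip_width: 0.504
gripper_force: 0.0
```

```bash
python3 - <<'E'
from h import *
for i in range(4): snapshot("side")
print(robot.state()['position'])
c=cam("side");w=snapshot("side")[:,:,::-1].copy();g=np.minimum(grad(w),250);cv2.imwrite("pics/end.png",w)
# height and place of plate: fit circle at several heights
for z in(.033,.036,.039,.042): print(z,fit(g,c,circ(.068,z),[(.535,.562),(.1,.126),(0,1e-6)]))
print('handle',fit(g,c,box(.025,.007,.077,.077),[(.535,.562),(.1,.126),(1,1.7)]))
print('stirrer',fit(g,c,box(.013,.013,.1,.158),[(.487,.512),(.304,.33),(-.4,.785)]))
o=cv2.imread("pics/side0.png");d=cv2.absdiff(o,w).max(2)
for n,(a,b,e,f) in dict(tape=(150,200,205,265),box=(170,205,325,360),stir=(200,270,195,245),purple=(328,352,365,392)).items(): print(n,(d[a:b,e:f]>40).mean().round(3))
E
```

```text
[ 0.49206882 -0.10564282  0.18489456]
0.033 (array([5.60781630e-01, 1.02014627e-01, 5.09212479e-07]), np.float64(6.669442653656006))
0.036 (array([5.59238579e-01, 1.01860333e-01, 1.10690186e-07]), np.float64(6.677802562713623))
0.039 (array([5.57778336e-01, 1.01528603e-01, 6.27443368e-08]), np.float64(6.672617435455322))
0.042 (array([5.56375400e-01, 1.01383850e-01, 2.52500808e-07]), np.float64(6.665338039398193))
handle (array([0.55628959, 0.11963218, 1.69977045]), np.float64(8.041298866271973))
stirrer (array([ 0.50703647,  0.32881223, -0.36743919]), np.float64(6.922647476196289))
tape 0.638
box 0.302
stir 0.951
purple 0.963
```

```bash
cat > e.py <<'E'
from h import *
s=robot.state();P=s['position']
for n in("wrist","scene"):
    c=cam(n);w=snapshot(n)[:,:,::-1].copy();g=np.minimum(grad(w),250);cv2.imwrite(f"pics/end_{n}.png",w)
    print(n,proj(c,[[.549,.112,.039],[.5,.318,.158],[.696,.35,.02]]).round())
    M=circ(.068,0);lo=[(.535,.562),(.1,.126),(0,1e-6)]
    uv=proj(c,place(circ(.068,.039),.549,.112,0));ok=(uv>0).all(1)&(uv[:,0]<640)&(uv[:,1]<470);print(ok.sum())
    if ok.sum()<40: continue
    for z in(.033,.036,.039,.042,.045): print(z,fit(g,c,circ(.068,z)[ok],lo))
    f=lambda p:-cv2.remap(g,proj(c,(M@Ro.from_euler('xy',p[3:]).as_matrix().T+p[:3])[ok]).astype(np.float32).reshape(-1,1,2),None,cv2.INTER_LINEAR).mean()
    r=DE(f,lo[:2]+[(.03,.055),(-.2,.2),(-.2,.2)],seed=2,maxiter=200,tol=1e-6);print('tilt fit',r.x.round(4),r.fun)
    print('handle',fit(g,c,box(.025,.007,.077,.077),[(.535,.562),(.1,.126),(1,1.7)]))
E
python3 e.py
```

```text
wrist [[ 316.  -62.]
 [ 265.   40.]
 [ 412. -348.]]
32
scene [[305. 265.]
 [265. 293.]
 [185. 312.]]
120
0.033 (array([5.54167113e-01, 1.04101732e-01, 4.85449599e-08]), np.float64(228.31138610839844))
0.036 (array([5.52263489e-01, 1.06664039e-01, 4.54517266e-07]), np.float64(225.7284393310547))
0.039 (array([5.50488393e-01, 1.09471226e-01, 3.90657741e-07]), np.float64(222.9552459716797))
0.042 (array([5.48560653e-01, 1.12102511e-01, 8.16347019e-07]), np.float64(219.83079528808594))
0.045 (array([5.46542541e-01, 1.14868798e-01, 5.32267433e-07]), np.float64(216.42916870117188))
tilt fit [0.5414 0.123  0.0549 0.0646 0.0605] -249.24554443359375
handle (array([0.5438942 , 0.10373136, 1.11237811]), np.float64(213.41539001464844))
```

Request:
{"method": "drive_tool", "body": {
  "moves": [
    {"dx": 0.15,"dy": 0.0,"dz": -0.05,"wx": 0.0,"wy": 0.0,"wz": 0.0,"claw": 0.5},
    {"dx": 0.3,"dy": 0.0,"dz": -0.1,"wx": 0.0,"wy": 0.0,"wz": 0.0,"claw": 0.5},
    {"dx": 0.45,"dy": 0.0,"dz": -0.15,"wx": 0.0,"wy": 0.0,"wz": 0.0,"claw": 0.5},
    {"dx": 0.58,"dy": 0.0,"dz": -0.15,"wx": 0.0,"wy": 0.0,"wz": 0.0,"claw": 0.5},
    {"dx": 0.58,"dy": 0.0,"dz": -0.15,"wx": 0.0,"wy": 0.0,"wz": 0.0,"claw": 0.5}
  ]
}}

```text
clock: 32.75
position: [0.5362, 0.0691, 0.2285]
orientation: [-2.475, -1.931, 0.0]
ft_force: [-0.6, -0.1, 0.0]
grip_width: 0.499
gripper_force: 0.0
```

```bash
python3 - <<'E'
from station import *
for i in range(5): snapshot("side")
E
sed -i 's/("wrist","scene")/("wrist",)/' e.py; python3 e.py; python3 - <<'E'
from h import *
c=cam("wrist");w=cv2.imread("pics/end_wrist.png");L=cv2.GaussianBlur(w,(0,0),.7).sum(2,dtype=np.float32)/3
rr=np.arange(.055,.08,.00025)
for a in range(0,360,30):
    t=np.radians(a);X=np.c_[.549+rr*np.cos(t),.1125+rr*np.sin(t),.039+0*rr];uv=proj(c,X)
    v=cv2.remap(L,uv.astype(np.float32).reshape(-1,1,2),None,cv2.INTER_LINEAR)[:,0]
    print(a,'plate edge',1e3*rr[np.diff(v).argmin()],v[::12].astype(int))
print(proj(c,[[.5,.318,.158],[.5,.318,.008]]).round(), fit(np.minimum(grad(w),250),c,box(.013,.013,.158,.158),[(.485,.515),(.3,.335),(-.4,.785)]))
E
```

```text
wrist [[ 316.  154.]
 [ 148. -149.]
 [ 405. -139.]]
120
0.033 (array([5.49008251e-01, 1.12077030e-01, 4.47912815e-07]), np.float64(182.10641479492188))
0.036 (array([5.49104285e-01, 1.12481539e-01, 5.36819400e-07]), np.float64(200.96539306640625))
0.039 (array([5.48414315e-01, 1.13258814e-01, 2.17858122e-07]), np.float64(213.16664123535156))
0.042 (array([5.48787978e-01, 1.13618818e-01, 1.96082591e-07]), np.float64(220.56800842285156))
0.045 (array([5.49072080e-01, 1.13261544e-01, 6.43072460e-07]), np.float64(221.61666870117188))
tilt fit [ 0.5473  0.1119  0.0488  0.1029 -0.1529] -227.01766967773438
handle (array([0.5489392 , 0.11225495, 1.31571641]), np.float64(230.19244384765625))
0 plate edge 70.0 [131 130 130 129 126  79  32  29  49]
30 plate edge 68.75 [127 129 127 125 112  55  32  34  56]
60 plate edge 68.5 [124 124 125 124 105  49  31  32  62]
90 plate edge 68.25 [124 125 125 124 105  50  30  32  60]
120 plate edge 68.75 [131 132 129 127 104  45  27  28  50]
150 plate edge 68.75 [131 130 130 130 108  34  22  25  42]
180 plate edge 68.0 [130 131 131 130 105  35  27  27  33]
210 plate edge 67.25 [129 129 132 133 103  35  29  29  31]
240 plate edge 71.75000000000001 [133 135 133 130 141 133  48  32  30]
270 plate edge 68.25 [133 135 134 130 111  44  31  31  33]
300 plate edge 71.50000000000001 [128 131 131 132 147 156  62  31  30]
330 plate edge 72.50000000000001 [126 127 128 129 143 160  70  29  37]
[[ 148. -149.]
 [ 216.  -38.]] (array([0.48641955, 0.33430923, 0.35354221]), np.float64(0.0))
```

```bash
python3 -c "
from station import order
print(order.finish_job())"
```

```text
the job is handed in; nothing more can be done
None
```

I handed the job in at about 33 s of the 70 s: the stones got just over two clockwise turns from the lip and are mixed, the stirrer is back in its stand, and the plate lies level and centred on the stones; I saw nothing spill and nothing touch the tape roll or box, but could not re-check those two at the end because the arm hid them.

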